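# Wind the sampler's spring drive, then hold its cover over the screw holes

### The job

Get the water sampler's clockwork drive ready to close: wind the key inside the open housing clockwise until the spring is fully wound up to its stop, re-gripping as often as you need. Then pick up the cover plate by its handle and hold it level about a centimetre above the housing's rim, its four holes lined up over the four threaded holes (either way round) so that I can start the screws. Finish still holding it there: never let the cover touch the housing, since the gasket is freshly greased, and leave the dish, the screwdriver and the screw tray where they are.

Things in the scene. Friction and masses are not known exactly. Their poses are not given: they have to be found in the camera images.
- drive: Clockwork drive, fixed to the bench, yaw varies: grey open-topped box 170 (x) x 150 (y) mm, 80 mm high, on a foot flange 214 x 150 x 10. Origin: centre of its underside; x along the long side, z up. Flat rim at z = 80. Walls 12 mm: well 146 x 126 mm with 27 mm square bosses in its corners; brass gears in it stay below z = 36. The key stands on the z axis. Short output shaft on the +x wall.
- key (a joint): Key angle, rad, grows when wound CLOCKWISE seen from above. 0 = slack, 4.6 = hard stop, fully wound; starts at 0.1 to 1.0. At 0 the wing lies along the drive's x, so its world direction is the drive's yaw minus this angle. Winding takes about 0.1 N m, rising to 0.16 N m with the spring. A click keeps the key where it is released, but fingers turning it back would unwind it.
- key_grip (a point): Middle of the key's wing, on its turning axis, 67 mm above the bench. The steel wing is an upright flat blade of two round lobes, 42 mm long (x), 10 mm thick (y), 22 mm high (56 to 78 mm above the bench, just below the rim). Grip it from above across its thickness; it can be re-gripped at every half turn.
- cover: Cover plate, loose, lying flat on the bench handle up: aluminium, 170 (x) x 150 (y) x 4 mm, 0.28 to 0.47 kg, with a through hole of 14 mm diameter near each corner at x = +-70, y = +-60 mm. Origin: centre of its underside; x along the long side and along the handle, z up.
- handle (a point): Centre of the cover's handle, 28 mm above the plate's underside: a black straight bar along the cover's x, 104 mm long, 14 mm wide (y), 12 mm high, its underside 18 mm above the plate's top face, on two 10 mm posts 42 mm either side of the centre.
- hole0 (a point): Centre of the cover's hole at (+70, +60) mm, at the underside.
- hole2 (a point): Centre of the cover's hole at (-70, -60) mm, at the underside.
- thread0 (a point): Mouth of the threaded hole in the rim's corner boss at (+70, +60) mm of the drive, at the rim's height of 80 mm: a 6 mm thread in a 12 mm brass insert. The four threaded holes lie at x = +-70, y = +-60 mm.
- thread2 (a point): Mouth of the threaded hole in the rim at (-70, -60) mm of the drive, at the rim's height of 80 mm.
- dish: Bystander: a round glass dish 110 mm across, 50 mm high, loose, beyond the work. Origin: centre of its underside.
- driver: Bystander: a screwdriver lying on the bench, loose, about 0.2 m long, beyond the work at its left. Origin near its middle.
- screw_tray: Bystander: a small steel tray 85 x 60 x 16 mm with the four cover screws, loose, beyond the work at its right. Origin: centre of its underside.
Not all that is in view belongs to the job. Of the things like the cover, leave any that is green; of the rest the smaller one is meant.

How it is judged:
By the outcome, as a careful person would: the job done as asked, in the order asked, and still so for the second after the job is handed in, while the arm keeps its last pose, push and grip.
It also fails if it takes over 67 s, if anything falls off the work surface, if the arm or the gripper's body presses on something with over 40 N, if the wrist force passes 120 N, or if a joint passes its speed limit or range.

### The arm

A 6-joint arm with a two-finger parallel gripper is mounted at the origin on the work surface. World frame = base frame: x ahead of the robot, y to its left, z up, the work surface at z = 0. Lengths are in m, angles in rad, forces in N, time in s.
With the tool pointing down it reaches from about 0.3 to 0.85 m from the base axis. Payload 5.4 kg.
Tool frame: the origin (TCP) lies midway between the tips of the shut fingers; the grasp point (between the pads) lies env.grip_depth behind it (env.grip_depth is the distance from the TCP to the grasp point, in m); z points along the fingers, y is the direction in which the jaws open and shut (so a half turn about z gives the same grasp; the last joint's range is limited). The gripper opens to 85 mm and grips with 20 to 120 N. Pads are 22 mm wide; open, the fingers measure 114 mm over their backs; the gripper's body (76 mm by 85 mm) begins 54 mm behind the grasp point. The pads swing forward as they close: fully open they stand 13 mm farther back than shut.
Start: joints at [-1.4, 0.158, 1.597, -0, 1.386, -0.21], TCP at [0.214, -0.534, 0.231] pointing down, gripper open.
Joint ranges: [-2.91, 2.91], [-0.94, 2.29], [0.18, 2.7], [-1.29, 4.43], [0.17, 2.64], [-3, 3]. Speed limits (rad/s): [2.57, 2.57, 3.14, 3.14, 3.14, 3.14].

### API

Orientations are given as a unit quaternion [x, y, z, w].
In Python, from plant import env, eyes, sign_off gives the robot as it stands.
- The arm moves only by the tool arm_command, never from a script. Its argument "motion" is a list of rows, each a list of 2 entries, a list of its own where there are three numbers: the shift along the world's x, y, z in units of 40 mm (1.0 is 40 mm), then the turn about the world's z in units of 5 degrees (1.0 is 5 degrees). A call has 1 to 20 rows; each row shifts and turns the pose as measured when the row begins; what a row does not reach is not made up. A row lasts 1/12 s, in which the tool goes at most 41.7 mm and 7.16 degrees, less where a joint would pass 70% of its speed; a pose out of reach is approached as far as the arm can. A call is refused whole if a number of a shift passes 1 or a number of a turn 1, either way. A call with a gripper value outside its range is refused whole. "gripper" is the opening, from 0 (shut) to 1 (fully open), set as the call begins (left out, the last holds). The fingers move at their own pace and stop on an object; the grip force is fixed at half the most. Time passes only in rows, so rows that do not move let the fingers close. It gives the time, the measured TCP pose, the force and the opening at its end, in the units of the state.
- env.get_state(): the state, without advancing time (a new reading comes with each control period).
- eyes.camera(name): name is "scene" or "top" or "wrist"; returns (picture, depth): 480x640x3 uint8, red, green, blue; 480x640 float32, m along the optical axis (not along the pixel's ray), 0 where there is no reading.
- eyes.camera_model(name): a dict with "fov_y" (degrees; the focal length in pixels is half the picture's height over the tangent of half this angle, whatever the lens; pixels are square), "cx", "cy" (the principal point, pixels), "dist" ([k1, k2, p1, p2, k3] as OpenCV has them; the pictures are not rectified), "origin" and "rotation" of the camera in the world; the wrist camera has in their place "mount" (4x4, takes a point from camera to tool coordinates, whose origin is the TCP and whose axes are the flange's). Camera axes: x right, y down, z forward; pixel columns grow to the right and rows downward; lengths in m; the calibration is good to about 2 mm. A picture is of the moment at which its call begins: read the wrist's pose just before it. camera_model takes no time and is no camera call.
- sign_off(): hands the job in, once; it reports no verdict.
The state is a dict: "time": time; "joints": joint angles; "dq": joint speeds; "effort": joint torques, N m; "ee_pos": TCP position; "eef_rot": TCP orientation; "wrist_force": force on the tool from outside, world axes, zero at the start; "moment": the same for the moment, N m; "gripper_width": finger opening in m.
Only numpy, scipy, OpenCV 4.12 (cv2) and the standard library are available. Lean on these libraries where they do the work, as an engineer would, in place of code of your own. Each camera call takes 0.05 s, during which the arm holds its last target.

## Working session

There is one attempt and no reset: what is moved stays moved. The work goes in short steps, Python scripts to look and compute and a tool call to move; the robot and the scene stay as the last step left them, time stands still between calls to the robot, and variables do not carry over. Pictures are saved under pics/ and viewed, and the job is handed in when it is done.

Besides the shell and the picture viewer there is one more tool, called after ">>>" by a JSON object that holds its "name" and its "arguments". arm_command: Moves the arm, as the interface text tells. Its arguments: {"type":"object","properties":{"motion":{"type":"array"},"gripper":{"type":"number"}},"required":["motion"]}

```bash
ls; mkdir -p pics
cat > h.py <<'E'
import numpy as np, cv2
from plant import env, eyes
def cam(n):
    m=eyes.camera_model(n); f=240/np.tan(np.radians(m['fov_y'])/2)
    K=np.array([[f,0,m['cx']],[0,f,m['cy']],[0,0,1]]); return m,K,np.array(m['dist'],float)
E
python3 - <<'E'
from h import *
s=env.get_state(); print(s, env.grip_depth)
for n in ("scene","top","wrist"):
    p,d=eyes.camera(n); cv2.imwrite(f"pics/{n}0.png",p[:,:,::-1]); np.save(f"{n}0.npy",d); print(n,eyes.camera_model(n))
E
```

```text
pics
{'time': 0.0, 'joints': array([-1.40009484e+00,  1.59101376e-01,  1.59827849e+00,  1.63161858e-05,
        1.38622224e+00, -2.10076136e-01]), 'dq': array([ 5.20832687e-04, -2.32044719e-03, -2.94359327e-04, -6.27236543e-04,
       -4.49288435e-06, -3.42826873e-04]), 'effort': array([ 1.75947564e-03, -3.96000159e+01, -3.31428337e+01, -1.73781709e-04,
        8.20597052e-03,  3.01607929e-05]), 'ee_pos': array([ 0.21358303, -0.53318371,  0.23026436]), 'eef_rot': array([ 9.81930519e-01,  1.89239122e-01,  2.77955696e-05, -1.00437444e-03]), 'wrist_force': array([-0.12939494, -0.40221887,  0.77455228]), 'moment': array([-0.06220463, -0.04167237,  0.01431402]), 'gripper_width': 0.08552633203328054} 0.0187
scene {'fov_y': 50.769776825838974, 'cx': 314.7047697650945, 'cy': 239.41576149873103, 'dist': array([-0.04986281,  0.        ,  0.        ,  0.        ,  0.        ]), 'origin': array([0.98165329, 0.51926943, 1.05090284]), 'rotation': array([ 0.37178748,  0.88416333, -0.26234339, -0.10585469])}
top {'fov_y': 52.5867387474167, 'cx': 322.03113976557864, 'cy': 239.7637270714834, 'dist': array([0.03521639, 0.        , 0.        , 0.        , 0.        ]), 'origin': array([0.44260604, 0.09901001, 1.1353042 ]), 'rotation': array([-0.70299526,  0.70940799, -0.04100255,  0.02927037])}
wrist {'fov_y': 63.567643132372964, 'cx': 324.2366089072516, 'cy': 235.97070522468718, 'dist': array([-0.04290694,  0.        ,  0.        ,  0.        ,  0.        ]), 'mount': array([[ 7.76005606e-04, -9.45996600e-01, -3.24175617e-01,
         8.44099737e-02],
       [ 9.99999107e-01,  1.08689633e-03, -7.77958944e-04,
        -1.04865222e-03],
       [ 1.08829181e-03, -3.24174724e-01,  9.45996598e-01,
        -1.41600474e-01],
       [ 0.00000000e+00,  0.00000000e+00,  0.00000000e+00,
         1.00000000e+00]])}
```

View pics/top0.png

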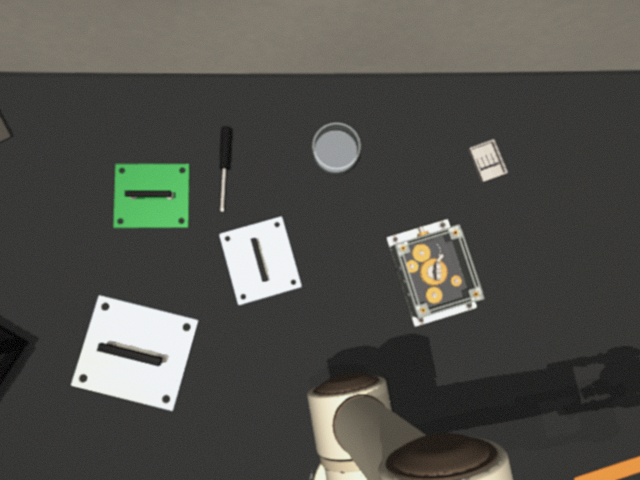

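View pics/scene0.png

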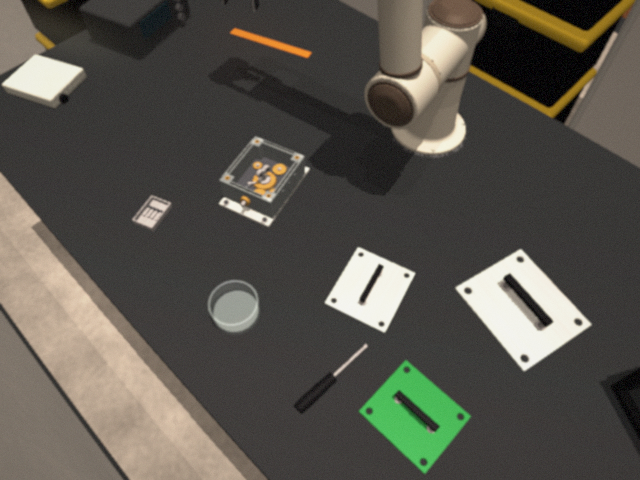

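The top view shows the wanted white cover at about (260,260), the larger white decoy at (135,352), the green one at (151,195) and the drive at (435,272). Next I'll zoom in on the cover and the drive.

```bash
cat >> h.py <<'E'
from scipy.spatial.transform import Rotation as R
def pose(n,st=None):
    m,K,D=cam(n)
    if n!='wrist': return np.array(m['origin']),R.from_quat(m['rotation']).as_matrix()
    M=np.array(m['mount']); Rt=R.from_quat(st['eef_rot']).as_matrix()
    return Rt@M[:3,3]+st['ee_pos'], Rt@M[:3,:3]
def onplane(n,uv,z,st=None):
    m,K,D=cam(n); o,r=pose(n,st)
    q=cv2.undistortPoints(np.array(uv,float).reshape(-1,1,2),K,D).reshape(-1,2)
    d=np.c_[q,np.ones(len(q))]@r.T
    return o+d*((z-o[2])/d[:,2])[:,None]
def proj(n,P,st=None):
    m,K,D=cam(n); o,r=pose(n,st)
    Q=(np.array(P,float).reshape(-1,3)-o)@r
    return cv2.projectPoints(Q,np.zeros(3),np.zeros(3),K,D)[0].reshape(-1,2)
E
python3 - <<'E'
from h import *
p=cv2.imread("pics/top0.png")
a=cv2.resize(p[205:315,205:315],None,fx=5,fy=5,interpolation=cv2.INTER_CUBIC)
b=cv2.resize(p[212:332,380:490],None,fx=5,fy=5,interpolation=cv2.INTER_CUBIC)
cv2.imwrite("pics/ca.png",a);cv2.imwrite("pics/cb.png",b)
d=np.load("top0.npy")
# cover
g=cv2.cvtColor(p,cv2.COLOR_BGR2GRAY)
w=((g>150)*255).astype(np.uint8)
n,l,s,c=cv2.connectedComponentsWithStats(w)
for i in range(1,n):
    if s[i,4]>800: print(s[i],c[i], np.median(d[l==i]))
E
```

```text
[ 314  132   43   39 1288] [335.22981366 151.22826087] 1.1572053
[ 124  172   63   55 1670] [163.53173653 206.4245509 ] 1.1379287
[ 219  217   82   88 4500] [259.80022222 260.23688889] 1.1294878
[387 219  76  38 867] [421.44521338 234.82122261] 1.1304846
[405 244  42  41 890] [426.76629213 264.94494382] 1.1060262
[  71  295  127  116 8920] [134.89517937 352.60067265] 1.1029596
[ 310  386   68   74 1601] [329.54778264 423.53778888] 0.7607234
```

View pics/ca.png

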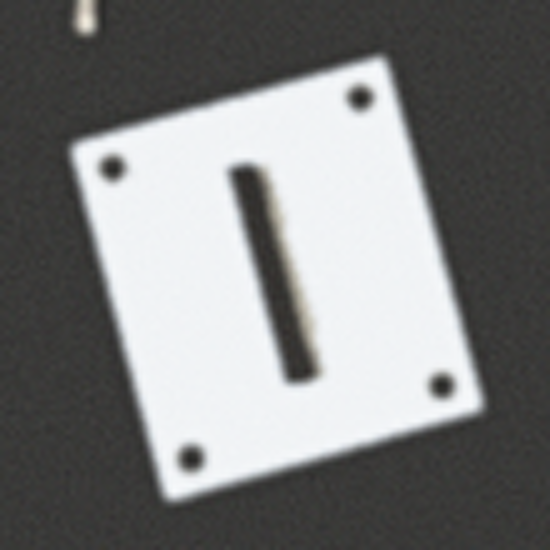

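View pics/cb.png

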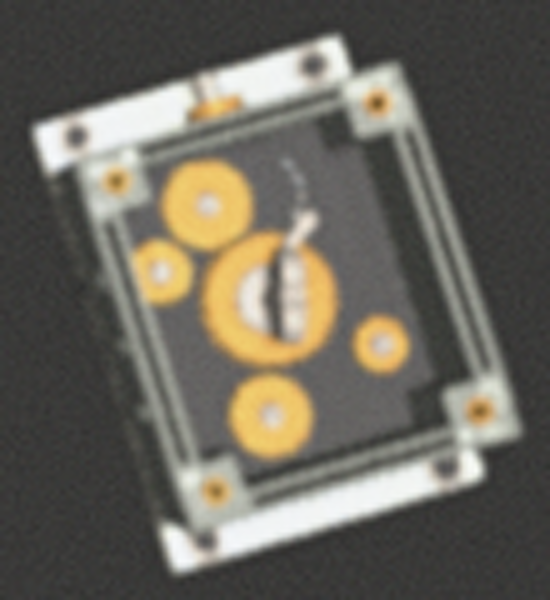

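The cover's holes are at crop pixels (112,168), (360,97), (442,385) and (191,458). The drive's threads are at (117,181), (377,103), (480,411) and (215,491), with the output shaft (+x) at the top of the picture. The key wing looks nearly vertical around (288,295).

Run:
```python
from h import *
f=lambda c,o:(np.array(c)+.5)/5-.5+np.array(o)
A=f([(112,168),(360,97),(442,385),(191,458)],(205,205))
B=f([(117,181),(377,103),(480,411),(215,491)],(380,212))
for n,uv,z in(("cover",A,.004),("drive",B,.08)):
    P=onplane("top",uv,z)[:,:2]; 
    # order: +x+y, +x-y, -x-y, -x+y
    T=np.array([(70,60),(70,-60),(-70,-60),(-70,60)])/1000
    c=P.mean(0); Q=P-c
    yaw=np.arctan2((T[:,0]*Q[:,1]-T[:,1]*Q[:,0]).sum(),(T*Q).sum())
    r=np.array([[np.cos(yaw),-np.sin(yaw)],[np.sin(yaw),np.cos(yaw)]])
    print(n,c.round(4),np.degrees(yaw).round(2),(Q-T@r.T).round(4).tolist())
K=onplane("top",f([(288,250),(288,340)],(380,212)),.078)
print(K, np.degrees(np.arctan2(*(K[0]-K[1])[[1,0]])))
```

```text
cover [0.5097 0.2246] 15.65 [[-0.0001, -0.0001], [0.0001, 0.0001], [-0.0, -0.0], [0.0, 0.0001]]
drive [ 0.4782 -0.1726] 16.16 [[-0.0, -0.0002], [-0.0001, 0.0002], [-0.0, -0.0002], [0.0001, 0.0002]]
[[ 0.49804427 -0.16991703  0.078     ]
 [ 0.45891996 -0.16856555  0.078     ]] -1.9783901696505728
```

>>> {"name": "arm_command", "arguments": {"motion": [[[0.5,0.7,0.1],1],[[0.5,0.7,0.1],1],[[0.5,0.7,0],1],[[0.5,0.7,0],1],[[0.5,0.7,0],1],[[0.5,0.7,0],1],[[0.5,0.7,0],1],[[0.5,0.7,0],1],[[0.5,0.7,0],1],[[0.5,0.7,0],1],[[0.5,0.7,0],1],[[0.5,0.7,0],1],[[0,0,0],1],[[0,0,0],1],[[0,0,0],1],[[0,0,0],1]]}}

```text
time: 1.48
ee_pos: [0.4586, -0.1755, 0.2335]
eef_rot: [0.604, 0.797, -0.001, -0.003]
wrist_force: [-0.2, -0.3, 0.6]
gripper_width: 0.0856
```

>>> {"name": "arm_command", "arguments": {"motion": [[[0.2,0,0],1],[[0.2,0,0],1],[[0,0,0],1],[[0,0,0],1],[[0,0,0],1],[[0,0,0],1],[[0,0,0],1],[[0,0,0],1],[[0,0,0],1],[[0,0,0],1],[[0,0,0],1],[[0,0,0],1],[[0,0,0],1],[[0,0,0],0.8],[[0,0,0],0]], "gripper": 0.65}}

```text
time: 2.73
ee_pos: [0.4724, -0.1724, 0.2279]
eef_rot: [0.013, 1.0, -0.002, -0.007]
wrist_force: [0.3, 0.8, -0.4]
gripper_width: 0.0555
```

```bash
cat >> h.py <<'E'
import pickle
def snap(n,tag):
    s=env.get_state(); p,d=eyes.camera(n); p=p[:,:,::-1].copy(); cv2.imwrite(f"pics/{tag}.png",p); pickle.dump((s,p,d),open(f"{tag}.pkl","wb"))
    phi=np.degrees(np.arctan2(*R.from_quat(s['eef_rot']).as_matrix()[[1,0],0])); print(s['time'],s['ee_pos'].round(4),'phi',phi.round(2),'w',s['gripper_width'],'F',s['wrist_force'].round(2),'M',s['moment'].round(3),'z',R.from_quat(s['eef_rot']).as_matrix()[:,2].round(4)); return s,p,d
E
python3 -c "
from h import *
s,p,d=snap('wrist','w1')"
```

```text
2.7333 [ 0.4724 -0.1724  0.2279] phi 178.51 w 0.05550110523293804 F [ 0.33  0.78 -0.41] M [0.04  0.017 0.006] z [-0.015  -0.0046 -0.9999]
```

View pics/w1.png

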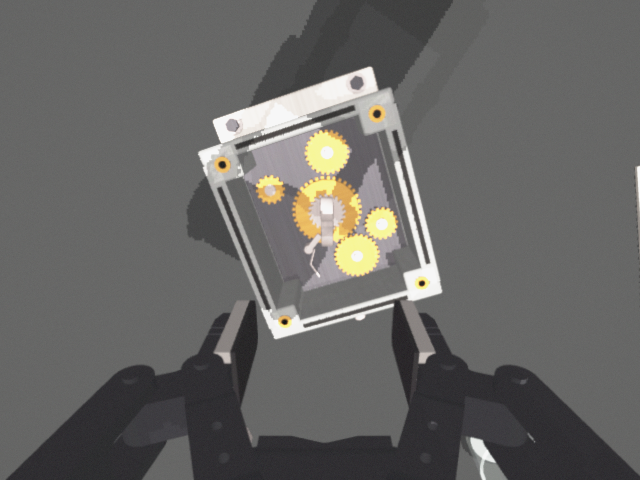

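The wrist view shows the drive's threads at (222,164), (377,114), (422,283) and (285,322), and the key wing at (327,222), close to vertical in the picture.

Run:
```python
from h import *
s,p,d=pickle.load(open("w1.pkl","rb"))
cv2.imwrite("pics/w1k.png",cv2.resize(p[180:290,270:390],None,fx=5,fy=5,interpolation=cv2.INTER_CUBIC))
B=np.array([(285,322),(422,283),(377,114),(222,164)],float)
P=onplane("wrist",B,.08,s)[:,:2];print(P.round(4).tolist())
def fit(P):
    best=None
    T=np.array([(70,60),(70,-60),(-70,-60),(-70,60)])/1000
    for k in range(4):
      for sgn in(1,-1):
        Tk=np.roll(T[::sgn],k,0);c=P.mean(0);Q=P-c
        yaw=np.arctan2((Tk[:,0]*Q[:,1]-Tk[:,1]*Q[:,0]).sum(),(Tk*Q).sum())
        r=np.array([[np.cos(yaw),-np.sin(yaw)],[np.sin(yaw),np.cos(yaw)]])
        e=Q-Tk@r.T
        if best is None or abs(e).max()<best[0]: best=(abs(e).max(),c,np.degrees(yaw),e)
    return best
b=fit(P);print(b)
# depth-based wing points: z .06-.08 near axis
m,K,D=cam("wrist");o,r=pose("wrist",s)
v,u=np.mgrid[150:300,250:400];q=cv2.undistortPoints(np.c_[u.ravel(),v.ravel()].astype(float).reshape(-1,1,2),K,D).reshape(-1,2)
z=d[150:300,250:400].ravel();X=o+(np.c_[q,np.ones(len(q))]*z[:,None])@r.T
sel=(X[:,2]>.066)&(X[:,2]<.09)&(np.hypot(*(X[:,:2]-b[1]).T)<.03)&(z>0)
Y=X[sel];print(len(Y),Y.mean(0),Y[:,2].max());C=np.cov(Y[:,:2].T);w,V=np.linalg.eigh(C);print(np.sqrt(w),np.degrees(np.arctan2(V[1,1],V[0,1])))
```

```text
[[0.5624, -0.2073], [0.5286, -0.0924], [0.3947, -0.1316], [0.4275, -0.2469]]
(np.float64(0.00039301593238622035), array([ 0.47831042, -0.16953492]), np.float64(-163.73687617902894), array([[ 6.32440016e-05,  2.62456954e-04],
       [-8.34854063e-05, -2.66480985e-05],
       [ 3.93015932e-04, -6.77266608e-05],
       [-3.72774528e-04, -1.68082195e-04]]))
613 [ 0.47567899 -0.1697156   0.07346382] 0.07727907500282061
[0.0028785  0.01162359] -179.90312391848477
```

View pics/w1k.png

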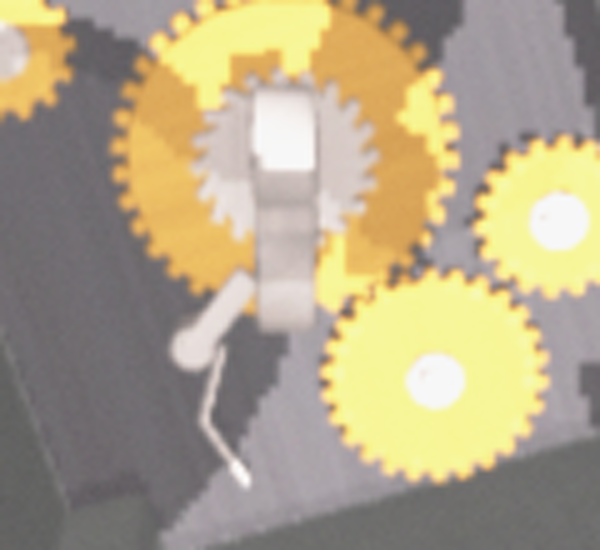

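>>> {"name": "arm_command", "arguments": {"motion": [[[0.1,0,-0.5],0],[[0.04,0.03,-0.5],0],[[0,0,-0.5],0],[[0,0,-0.5],0],[[0,0,-0.5],0],[[0,0,-0.5],0],[[0,0,-0.2],0],[[0,0,0],0]]}}

```text
time: 3.45
ee_pos: [0.4786, -0.1714, 0.0962]
eef_rot: [0.024, 1.0, -0.004, -0.006]
wrist_force: [-0.1, -0.6, -0.0]
gripper_width: 0.0557
```

Run:
```python
from h import *
s,p,d=snap('wrist','w2')
c=np.array([.4782,-.171])
print(proj('wrist',[[.4782,-.171,.067],[.4782,-.171,.078]],s))
```

```text
3.45 [ 0.4786 -0.1714  0.0962] phi 177.29 w 0.05570426722748101 F [-0.1  -0.56 -0.04] M [ 0.042 -0.03  -0.029] z [-0.0113 -0.0068 -0.9999]
[[322.18894633 283.93615063]
 [321.91725768 294.21666401]]
```

View pics/w2.png

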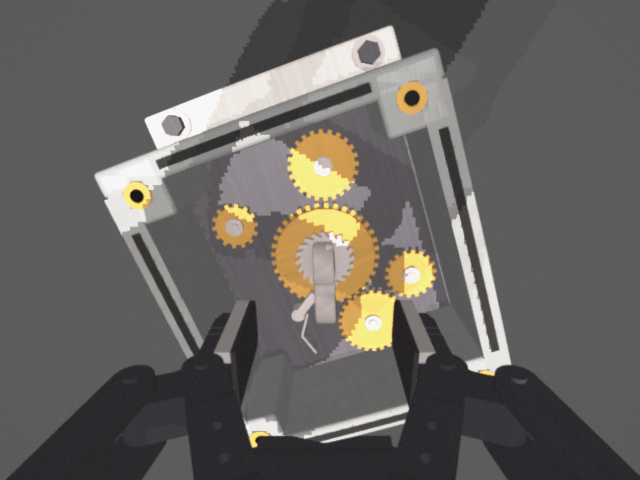

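```bash
cat >> h.py <<'E'
def fit(P):
    best=None
    T=np.array([(70,60),(70,-60),(-70,-60),(-70,60)])/1000
    for k in range(4):
      for sgn in(1,-1):
        Tk=np.roll(T[::sgn],k,0);c=P.mean(0);Q=P-c
        yaw=np.arctan2((Tk[:,0]*Q[:,1]-Tk[:,1]*Q[:,0]).sum(),(Tk*Q).sum())
        r=np.array([[np.cos(yaw),-np.sin(yaw)],[np.sin(yaw),np.cos(yaw)]])
        e=Q-Tk@r.T
        if best is None or abs(e).max()<best[0]: best=(abs(e).max(),c,np.degrees(yaw),e)
    return best
E
python3 - <<'E'
from h import *
s,p,d=pickle.load(open("w2.pkl","rb"))
P=onplane("wrist",[(137,195),(412,98),(487,377),(261,440)],.08,s)[:,:2];print(fit(P))
print(onplane("wrist",[(137,195),(412,98),(324,248),(325,318)],.08,s))
print(s['joints'])
E
```

```text
(np.float64(0.0010925089045438902), array([ 0.47770167, -0.16936079]), np.float64(-163.3805460910382), array([[-1.18768139e-04,  8.35770054e-05],
       [ 1.09250890e-03, -1.82542909e-05],
       [-9.93048767e-04,  5.65741948e-04],
       [ 1.93080022e-05, -6.31064663e-04]]))
[[ 0.42766794 -0.24679171  0.08      ]
 [ 0.39455757 -0.13190648  0.08      ]
 [ 0.45490748 -0.16893757  0.08      ]
 [ 0.48951645 -0.17009028  0.08      ]]
[-0.57465012  0.1450174   1.89679537 -0.01321127  1.10560858 -2.09214346]
```

>>> {"name": "arm_command", "arguments": {"motion": [[[0,0.02,-0.4],0.3],[[0,0.02,-0.4],0.3],[[0,0,-0.35],0],[[0,0,-0.05],0],[[0,0,0],0]]}}

```text
time: 3.92
ee_pos: [0.484, -0.1731, 0.0551]
eef_rot: [-0.002, 1.0, -0.007, 0.0]
wrist_force: [0.3, 0.4, 0.1]
gripper_width: 0.0558
```

>>> {"name": "arm_command", "arguments": {"motion": [[[0,0,0],0],[[0,0,0],0],[[0,0,0],0],[[0,0,0],0],[[0,0,0],0],[[0,0,0],0]], "gripper": 0}}

```text
time: 4.42
ee_pos: [0.4865, -0.1717, 0.0596]
eef_rot: [-0.001, 1.0, -0.006, 0.003]
wrist_force: [1.5, -1.9, -5.9]
gripper_width: 0.0084
```

Run:
```python
from h import *
s,p,d=snap('wrist','w3')
```

```text
4.4167 [ 0.4865 -0.1717  0.0596] phi -179.93 w 0.0083914614270712 F [ 1.48 -1.9  -5.89] M [-0.272 -0.147 -0.041] z [ 0.0061 -0.0121 -0.9999]
```

View pics/w3.png

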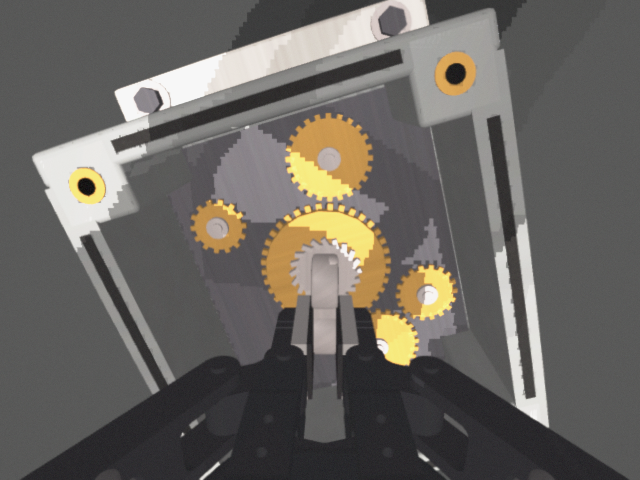

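>>> {"name": "arm_command", "arguments": {"motion": [[[0,0,0],0],[[0,0,0],0],[[-0.1,0.02,-0.1],0],[[-0.1,0.02,-0.1],0],[[0,0,-0.1],0]], "gripper": 0.5}}

```text
time: 4.88
ee_pos: [0.4795, -0.1714, 0.0493]
eef_rot: [-0.0, 1.0, -0.007, 0.005]
wrist_force: [1.0, 0.3, -0.4]
gripper_width: 0.0429
```

>>> {"name": "arm_command", "arguments": {"motion": [[[0,0,0],0]]}}

```text
time: 4.97
ee_pos: [0.4788, -0.171, 0.0484]
eef_rot: [-0.0, 1.0, -0.007, 0.004]
wrist_force: [1.1, 0.1, -0.5]
gripper_width: 0.0425
```

>>> {"name": "arm_command", "arguments": {"motion": [[[0,0,0],0],[[0,0,0],0],[[0,0,0],0],[[0,0,0],0]], "gripper": 0}}

```text
time: 5.3
ee_pos: [0.4784, -0.1717, 0.0482]
eef_rot: [-0.0, 1.0, -0.007, 0.004]
wrist_force: [0.3, 1.1, -1.0]
gripper_width: 0.009
```

Run:
```python
from h import *
s,p,d=snap('wrist','w4')
```

```text
5.3 [ 0.4784 -0.1717  0.0482] phi -179.97 w 0.008951653584078404 F [ 0.31  1.14 -0.99] M [ 0.628 -0.03  -0.028] z [ 0.0077 -0.0146 -0.9999]
```

>>> {"name": "arm_command", "arguments": {"motion": [[[0,0,0],-0.5],[[0,0,0],-1],[[0,0,0],-1],[[0,0,0],-1],[[0,0,0],-1],[[0,0,0],-1]]}}

```text
time: 5.85
ee_pos: [0.4783, -0.1718, 0.0482]
eef_rot: [0.247, 0.969, -0.008, 0.002]
wrist_force: [-0.4, -0.7, -0.4]
gripper_width: 0.0093
```

Run:
```python
from h import *
s,p,d=snap('wrist','w5')
```

```text
5.85 [ 0.4783 -0.1718  0.0482] phi 151.42 w 0.009280699810975618 F [-0.36 -0.65 -0.39] M [ 0.263 -0.124  0.123] z [-3.000e-04 -1.580e-02 -9.999e-01]
```

>>> {"name": "arm_command", "arguments": {"motion": [[[0,0,0],-1],[[0,0,0],-1],[[0,0,0],-1],[[0,0,0],-1],[[0,0,0],-1],[[0,0,0],-1],[[0,0,0],-1],[[0,0,0],-1],[[0,0,0],-1],[[0,0,0],-1],[[0,0,0],-1],[[0,0,0],-1]]}}

```text
time: 6.9
ee_pos: [0.478, -0.1719, 0.0482]
eef_rot: [0.707, 0.707, -0.008, -0.002]
wrist_force: [-1.3, -0.0, -0.6]
gripper_width: 0.009
```

Run:
```python
from h import *
s,p,d=snap('wrist','w6')
```

```text
6.9 [ 0.478  -0.1719  0.0482] phi 89.98 w 0.0089511320181247 F [-1.3  -0.01 -0.64] M [-0.084 -0.225  0.109] z [-0.0142 -0.0078 -0.9999]
```

View pics/w6.png

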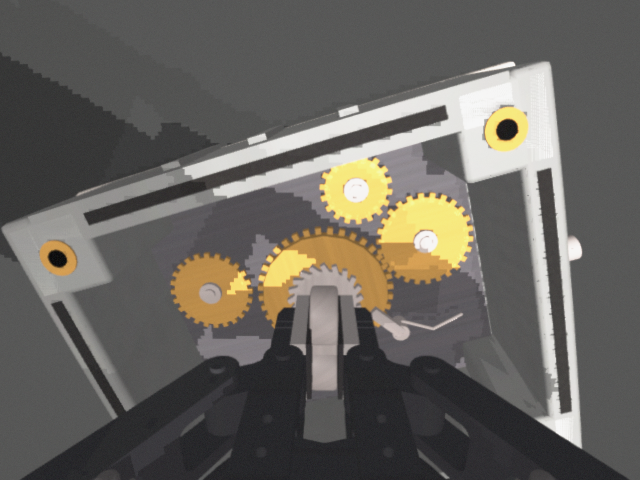

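The key stays between the pads at (323,330) and turns with the gripper. I'll keep winding.

>>> {"name": "arm_command", "arguments": {"motion": [[[0,0,0],-1],[[0,0,0],-1],[[0,0,0],-1],[[0,0,0],-1],[[0,0,0],-1],[[0,0,0],-1],[[0,0,0],-1],[[0,0,0],-1],[[0,0,0],-1],[[0,0,0],-1],[[0,0,0],-1],[[0,0,0],-1],[[0,0,0],-1],[[0,0,0],-1],[[0,0,0],-1],[[0,0,0],-1],[[0,0,0],-1],[[0,0,0],-1]]}}

```text
time: 8.45
ee_pos: [0.4778, -0.1715, 0.0482]
eef_rot: [1.0, 0.0, -0.005, -0.005]
wrist_force: [-1.0, -1.0, -1.5]
gripper_width: 0.009
```

>>> {"name": "arm_command", "arguments": {"motion": [[[0,0,0],-1],[[0,0,0],-1],[[0,0,0],-1],[[0,0,0],-1],[[0,0,0],-1],[[0,0,0],-1],[[0,0,0],-1],[[0,0,0],-1],[[0,0,0],-0.8]]}}

```text
time: 9.2
ee_pos: [0.4779, -0.1713, 0.0482]
eef_rot: [0.928, -0.373, -0.003, -0.005]
wrist_force: [-0.6, -0.0, -0.3]
gripper_width: 0.0089
```

Run:
```python
from h import *
s,p,d=snap('wrist','w7')
print(s['joints'])
```

```text
9.2 [ 0.4779 -0.1713  0.0482] phi -43.82 w 0.008862120885071035 F [-0.63 -0.01 -0.27] M [-0.171  0.081  0.156] z [-0.0018  0.0115 -0.9999]
[-0.5878958   0.22022134  1.92181319  0.01017794  1.00746841  1.74229127]
```

>>> {"name": "arm_command", "arguments": {"motion": [[[0,0,0],-1],[[0,0,0],-1],[[0,0,0],-1],[[0,0,0],-0.7]]}}

```text
time: 9.58
ee_pos: [0.478, -0.1712, 0.0482]
eef_rot: [0.857, -0.515, -0.002, -0.005]
wrist_force: [0.9, -0.3, -1.0]
gripper_width: 0.009
```

Run:
```python
from h import *
s,p,d=snap('wrist','w8')
```

```text
9.5833 [ 0.478  -0.1712  0.0482] phi -62.04 w 0.009004455734215076 F [ 0.94 -0.32 -1.  ] M [-0.179  0.112  0.133] z [ 0.0016  0.0104 -0.9999]
```

>>> {"name": "arm_command", "arguments": {"motion": [[[0,0,0],-0.4],[[0,0,0],-0.4],[[0,0,0],-0.4]]}}

```text
time: 9.88
ee_pos: [0.478, -0.1712, 0.0482]
eef_rot: [0.832, -0.555, -0.002, -0.005]
wrist_force: [-0.4, -0.7, -0.5]
gripper_width: 0.009
```

Run:
```python
from h import *
s,p,d=snap('wrist','w9')
```

```text
9.8833 [ 0.478  -0.1712  0.0482] phi -67.4 w 0.008970588185387691 F [-0.43 -0.67 -0.48] M [-0.078  0.133  0.152] z [ 0.0024  0.0096 -1.    ]
```

>>> {"name": "arm_command", "arguments": {"motion": [[[0,0,0],-0.4],[[0,0,0],-0.4],[[0,0,0],-0.4]]}}

```text
time: 10.18
ee_pos: [0.4781, -0.1713, 0.0482]
eef_rot: [0.806, -0.592, -0.001, -0.004]
wrist_force: [0.9, -0.5, -1.1]
gripper_width: 0.0089
```

Run:
```python
from h import *
s,p,d=snap('wrist','w10')
```

```text
10.1833 [ 0.4781 -0.1713  0.0482] phi -72.62 w 0.008896370179850841 F [ 0.87 -0.45 -1.08] M [-0.093  0.054  0.82 ] z [ 0.003   0.0083 -1.    ]
```

The moment has jumped to 0.82 N m, so the key is at its stop. I'll hold for one more small push, then release and check by picture.

>>> {"name": "arm_command", "arguments": {"motion": [[[0,0,0],-0.2],[[0,0,0],-0.2]]}}

```text
time: 10.4
ee_pos: [0.478, -0.1713, 0.0482]
eef_rot: [0.797, -0.603, -0.001, -0.004]
wrist_force: [-0.5, -0.4, -1.7]
gripper_width: 0.0094
```

Run:
```python
from h import *
s,p,d=snap('wrist','w11')
```

```text
10.4 [ 0.478  -0.1713  0.0482] phi -74.22 w 0.009373013170586048 F [-0.48 -0.36 -1.73] M [-0.022  0.063  1.016] z [ 0.0027  0.0073 -1.    ]
```

>>> {"name": "arm_command", "arguments": {"motion": [[[0,0,0],0],[[0,0,0],0],[[0,0,0],0]], "gripper": 0.6}}

```text
time: 10.7
ee_pos: [0.4783, -0.1709, 0.0483]
eef_rot: [0.797, -0.604, -0.001, -0.005]
wrist_force: [0.5, -0.3, 0.4]
gripper_width: 0.0452
```

>>> {"name": "arm_command", "arguments": {"motion": [[[0,0,0.3],0],[[0,0,0.8],0],[[0,0,1],0],[[0,0,1],0],[[0,0,0.8],0],[[0,0,0.4],0],[[0,0,0],0]]}}

```text
time: 11.28
ee_pos: [0.475, -0.1686, 0.2322]
eef_rot: [0.796, -0.606, -0.002, -0.006]
wrist_force: [0.5, -0.8, 0.3]
gripper_width: 0.0513
```

Run:
```python
from h import *
s,p,d=snap('wrist','w12')
```

```text
11.2833 [ 0.475  -0.1686  0.2322] phi -74.54 w 0.0513212701588058 F [ 0.46 -0.76  0.34] M [-0.018 -0.014 -0.043] z [ 0.0037  0.0116 -0.9999]
```

View pics/w12.png

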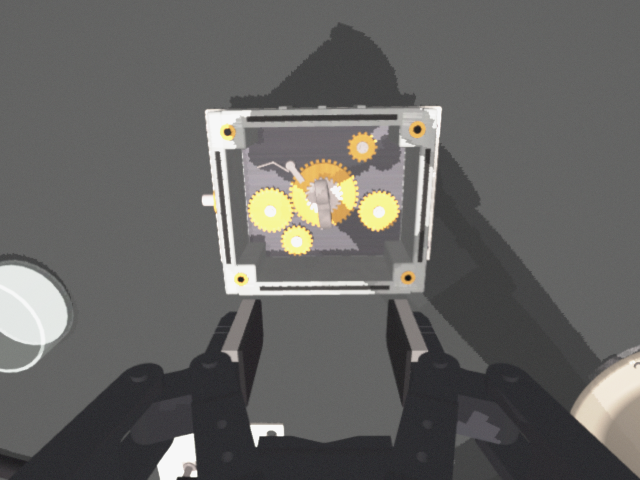

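The threads are at (228,132), (417,130), (408,278) and (241,280). The wing runs from (321,180) to (326,226), a few degrees off the gripper's axis, so the pads slipped slightly at the stop.

Run:
```python
from h import *
s,p,d=pickle.load(open("w12.pkl","rb"))
b=fit(onplane("wrist",[(228,132),(417,130),(408,278),(241,280)],.08,s)[:,:2]);print(b[:3])
m,K,D=cam("wrist");o,r=pose("wrist",s)
v,u=np.mgrid[150:260,270:380];q=cv2.undistortPoints(np.c_[u.ravel(),v.ravel()].astype(float).reshape(-1,1,2),K,D).reshape(-1,2)
z=d[150:260,270:380].ravel();X=o+(np.c_[q,np.ones(len(q))]*z[:,None])@r.T
for lo in(.062,.07):
  sel=(X[:,2]>lo)&(X[:,2]<.09)&(np.hypot(*(X[:,:2]-b[1]).T)<.03)&(z>0)
  Y=X[sel];w,V=np.linalg.eigh(np.cov(Y[:,:2].T));print(len(Y),Y.mean(0),np.degrees(np.arctan2(V[1,1],V[0,1])))
cv2.imwrite("pics/w12k.png",cv2.resize(p[160:250,270:390],None,fx=5,fy=5,interpolation=cv2.INTER_CUBIC))
```

```text
(np.float64(0.00041078419619407225), array([ 0.47772251, -0.1696179 ]), np.float64(16.25105522817577))
624 [ 0.4787361  -0.1724056   0.07348473] 112.69223624370487
573 [ 0.47841728 -0.17138512  0.07402723] 112.43449305435455
```

View pics/w12k.png

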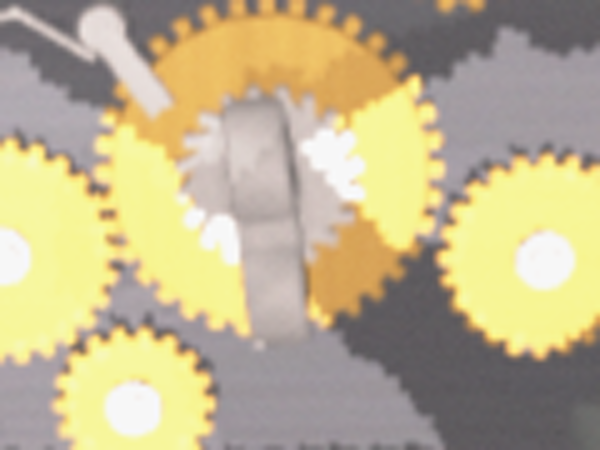

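The wing lies at 112.5° (-67.5°), which matches 16.2° - 263.6° = -67.4°, so the spring is at its stop. On to the cover.

>>> {"name": "arm_command", "arguments": {"motion": [[[0,0.4,0],0.5],[[0.1,0.8,0],1],[[0.1,0.8,0],1],[[0.1,0.8,0],1],[[0.1,0.8,0],1],[[0.1,0.8,0],1],[[0.1,0.8,0],1],[[0.1,0.8,0],1],[[0.1,0.8,0],1],[[0.1,0.8,0],1],[[0,0.8,0],1],[[0,0.8,0],1],[[0,0.6,0],1],[[0,0,0],1],[[0,0,0],1],[[0,0,0],1],[[0,0,0],1],[[0,0,0],0.5],[[0,0,0],0]], "gripper": 0.7}}

```text
time: 12.92
ee_pos: [0.4898, 0.2431, 0.1981]
eef_rot: [0.992, 0.126, -0.029, 0.008]
wrist_force: [-0.0, 0.5, 1.1]
gripper_width: 0.0595
```

Run:
```python
from h import *
s,p,d=snap('wrist','w13')
```

```text
12.9167 [0.4898 0.2431 0.1981] phi 14.48 w 0.059490117660155176 F [-0.    0.5   1.06] M [ 0.038 -0.011  0.026] z [-0.0549 -0.0222 -0.9982]
```

View pics/w13.png

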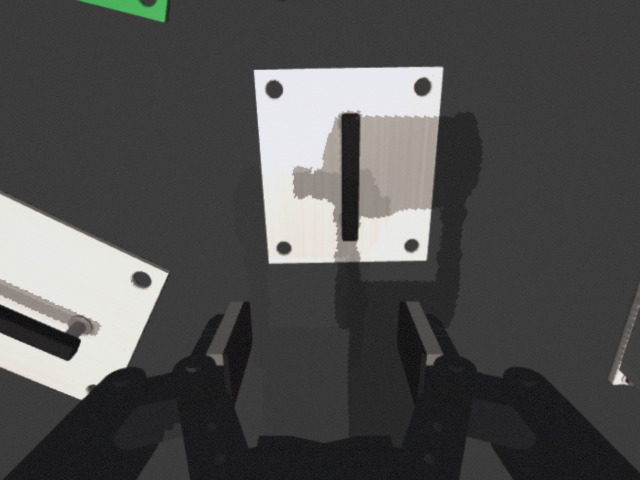

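>>> {"name": "arm_command", "arguments": {"motion": [[[0,0,0],0],[[0,0,0],0]]}}

```text
time: 13.13
ee_pos: [0.4886, 0.2425, 0.1959]
eef_rot: [0.992, 0.124, -0.031, 0.008]
wrist_force: [0.8, -0.2, 0.9]
gripper_width: 0.0598
```

```bash
cat >> h.py <<'E'
def st():
    s=env.get_state(); M=R.from_quat(s['eef_rot']).as_matrix()
    print(round(s['time'],2),s['ee_pos'].round(4),'phi',np.degrees(np.arctan2(M[1,0],M[0,0])).round(2),'tilt',M[:,2].round(4)[:2],'dq',s['dq'].round(3),'w',s['gripper_width'].round(4),'F',s['wrist_force'].round(2),'M',s['moment'].round(3)); return s
E
python3 - <<'E'
from h import *
s=st();print(s['joints'])
s,p,d=pickle.load(open("w13.pkl","rb"))
b=fit(onplane("wrist",[(274,89),(423,87),(412,245),(284,248)],.004,s)[:,:2]);print(b[:3])
E
```

```text
Traceback (most recent call last):
  File "h.py", line 38, in st
    print(round(s['time'],2),s['ee_pos'].round(4),'phi',np.degrees(np.arctan2(M[1,0],M[0,0])).round(2),'tilt',M[:,2].round(4)[:2],'dq',s['dq'].round(3),'w',s['gripper_width'].round(4),'F',s['wrist_force'].round(2),'M',s['moment'].round(3)); return s
                                                                                                                                                            ^^^^^^^^^^^^^^^^^^^^^^^^
AttributeError: 'float' object has no attribute 'round'
```

```bash
sed -i "s/s\['gripper_width'\].round(4)/round(s['gripper_width'],4)/" h.py
python3 - <<'E'
from h import *
s=st();print(s['joints'])
s,p,d=pickle.load(open("w13.pkl","rb"))
b=fit(onplane("wrist",[(274,89),(423,87),(412,245),(284,248)],.004,s)[:,:2]);print(b[:3])
E
```

```text
13.13 [0.4886 0.2425 0.1959] phi 14.2 tilt [-0.0588 -0.0229] dq [-0.002  0.005  0.007 -0.    -0.003  0.015] w 0.0598 F [ 0.77 -0.23  0.95] M [ 0.03  -0.038  0.012]
[ 0.24376273  0.16103018  1.66657303 -0.00815851  1.37664078  1.56836579]
(np.float64(0.0006985970818307874), array([0.51043877, 0.22676742]), np.float64(15.633699423628917))
```

>>> {"name": "arm_command", "arguments": {"motion": [[[0.2,-0.15,0],0.15],[[0.2,-0.15,0],0.15],[[0.1,-0.1,0],0]]}}

```text
time: 13.38
ee_pos: [0.5077, 0.2265, 0.1948]
eef_rot: [0.99, 0.136, -0.032, 0.008]
wrist_force: [0.3, 0.7, -0.1]
gripper_width: 0.06
```

```bash
python3 -c "
from h import *
s=st();print(s['joints'])"
```

```text
13.38 [0.5077 0.2265 0.1948] phi 15.67 tilt [-0.0606 -0.0244] dq [-0.102  0.059 -0.06  -0.002  0.012 -0.081] w 0.06 F [ 0.32  0.73 -0.05] M [0.01  0.008 0.057]
[ 0.20858072  0.19053236  1.63547063 -0.01155054  1.38002247  1.50825652]
```

>>> {"name": "arm_command", "arguments": {"motion": [[[0,0,0.4],0],[[0,0,0.4],0],[[0,0,0.4],0],[[0,0,0],0]]}}

```text
time: 13.72
ee_pos: [0.5073, 0.2244, 0.2422]
eef_rot: [0.991, 0.133, -0.034, 0.008]
wrist_force: [0.2, 0.2, 1.1]
gripper_width: 0.06
```

```bash
python3 -c "
from h import *
s=st();print(s['joints'])"
```

```text
13.72 [0.5073 0.2244 0.2422] phi 15.27 tilt [-0.0654 -0.0251] dq [-0.006  0.022  0.044  0.002 -0.032  0.009] w 0.06 F [0.18 0.2  1.13] M [ 0.061 -0.02  -0.006]
[ 0.20498408  0.15425713  1.58143307 -0.01132185  1.4750727   1.51056759]
```

>>> {"name": "arm_command", "arguments": {"motion": [[[0,0,-0.4],0],[[0,0,-0.4],0],[[0,0,-0.4],0],[[0,0,0],0]]}}

```text
time: 14.05
ee_pos: [0.5082, 0.2242, 0.1928]
eef_rot: [0.991, 0.131, -0.032, 0.008]
wrist_force: [-0.7, -0.4, 0.1]
gripper_width: 0.0595
```

```bash
python3 -c "
from h import *
s=st();print(s['joints'])"
```

```text
14.05 [0.5082 0.2242 0.1928] phi 15.04 tilt [-0.061  -0.0237] dq [ 0.    -0.019 -0.026 -0.001  0.02   0.006] w 0.0595 F [-0.68 -0.4   0.08] M [-0.043 -0.014 -0.009]
[ 0.20402947  0.19123096  1.63873677 -0.01111527  1.37618812  1.51460488]
```

>>> {"name": "arm_command", "arguments": {"motion": [[[-0.7,0,0],0],[[-0.7,0,0],0],[[-0.7,0,0],0],[[0,0,0],0]]}}

```text
time: 14.38
ee_pos: [0.4199, 0.2229, 0.1889]
eef_rot: [0.991, 0.129, -0.036, 0.008]
wrist_force: [0.3, -0.2, -0.3]
gripper_width: 0.0596
```

```bash
python3 -c "
from h import *
s=st();print(s['joints'])"
```

```text
14.38 [0.4199 0.2229 0.1889] phi 14.8 tilt [-0.0685 -0.025 ] dq [-0.021  0.038 -0.063 -0.013 -0.047 -0.003] w 0.0596 F [ 0.35 -0.19 -0.34] M [ 0.068 -0.017 -0.034]
[ 0.23848304 -0.00664438  1.85928072 -0.00828752  1.36148707  1.55279924]
```

>>> {"name": "arm_command", "arguments": {"motion": [[[0.7,0,0],0],[[0.7,0,0],0],[[0.7,0,0],0],[[0,0,0],0]]}}

```text
time: 14.72
ee_pos: [0.5041, 0.2232, 0.1889]
eef_rot: [0.991, 0.129, -0.036, 0.008]
wrist_force: [0.5, 0.5, 0.1]
gripper_width: 0.0594
```

```bash
python3 -c "
from h import *
s=st();print(s['joints'])"
```

```text
14.72 [0.5041 0.2232 0.1889] phi 14.86 tilt [-0.0689 -0.0252] dq [ 0.019 -0.043  0.051  0.014  0.044  0.01 ] w 0.0594 F [0.47 0.5  0.09] M [ 0.045 -0.066 -0.01 ]
[ 0.20365659  0.19038605  1.64799843 -0.01094703  1.37588041  1.5174431 ]
```

>>> {"name": "arm_command", "arguments": {"motion": [[[0,0,0],-1],[[0,0,0],-1],[[0,0,0],-1],[[0,0,0],-1],[[0,0,0],-1],[[0,0,0],-1],[[0,0,0],0]]}}

```text
time: 15.3
ee_pos: [0.5056, 0.2229, 0.1895]
eef_rot: [0.989, -0.146, -0.037, -0.002]
wrist_force: [0.4, -0.4, 0.1]
gripper_width: 0.06
```

```bash
python3 -c "
from h import *
s=st();print(s['joints'])"
```

```text
15.3 [0.5056 0.2229 0.1895] phi -16.81 tilt [-0.0726  0.0151] dq [ 0.002 -0.002 -0.002 -0.001  0.003 -0.071] w 0.06 F [ 0.39 -0.41  0.12] M [-0.109 -0.068  0.039]
[0.18067515 0.18358302 1.65465724 0.0284321  1.37217734 2.03809402]
```

>>> {"name": "arm_command", "arguments": {"motion": [[[0,-0.8,0],0],[[0,-0.8,0],0],[[0,-0.8,0],0],[[0,-0.8,0],0],[[0,-0.8,0],0],[[0,0,0],0]]}}

```text
time: 15.8
ee_pos: [0.5043, 0.0587, 0.1909]
eef_rot: [0.99, -0.136, -0.036, -0.002]
wrist_force: [-0.7, -0.4, -0.2]
gripper_width: 0.0601
```

```bash
python3 -c "
from h import *
s=st();print(s['joints'])"
```

```text
15.8 [0.5043 0.0587 0.1909] phi -15.63 tilt [-0.0705  0.014 ] dq [ 0.046 -0.011  0.004  0.059  0.009  0.015] w 0.0601 F [-0.7  -0.35 -0.15] M [-0.019 -0.042  0.002]
[-0.12560065  0.07366888  1.77264837  0.00519631  1.36700988  1.71655253]
```

>>> {"name": "arm_command", "arguments": {"motion": [[[0,0.8,0],0.5],[[0,0.8,0],1],[[0,0.8,0],1],[[0,0.8,0],1],[[0,0.8,0],1],[[0,0,0],0]]}}

```text
time: 16.3
ee_pos: [0.5041, 0.2226, 0.1927]
eef_rot: [0.997, 0.07, -0.034, 0.004]
wrist_force: [-0.0, 0.2, 0.9]
gripper_width: 0.0598
```

```bash
python3 -c "
from h import *
s=st();print(s['joints'])"
```

```text
16.3 [0.5041 0.2226 0.1927] phi 8.02 tilt [-0.067  -0.0133] dq [-0.034 -0.014  0.015 -0.054  0.008  0.001] w 0.0598 F [-0.01  0.18  0.87] M [-0.002 -0.067 -0.008]
[1.96353817e-01 1.81243278e-01 1.65041995e+00 6.98187188e-05
 1.37831922e+00 1.62700339e+00]
```

The tilt moves with the tool and lies along the bar, so the pads will still sit flush against it. What matters is that the tilt doesn't change between the grasp and the final hold. Descending onto the handle.

>>> {"name": "arm_command", "arguments": {"motion": [[[0.05,0.03,-0.4],0.5],[[0.05,0.03,-0.5],0.5],[[0,0,-0.5],0.4],[[0,0,-0.5],0],[[0,0,-0.5],0],[[0,0,-0.5],0],[[0,0,-0.4],0],[[0,0,0],0]]}}

```text
time: 16.97
ee_pos: [0.5076, 0.2298, 0.0588]
eef_rot: [0.989, 0.143, -0.03, 0.006]
wrist_force: [-0.7, 0.1, -0.5]
gripper_width: 0.0596
```

```bash
python3 -c "
from h import *
s=st()
s,p,d=snap('wrist','w14')"
```

```text
16.97 [0.5076 0.2298 0.0588] phi 16.42 tilt [-0.0585 -0.0206] dq [ 0.002 -0.022 -0.013  0.     0.029 -0.01 ] w 0.0596 F [-0.68  0.11 -0.48] M [-0.019 -0.032  0.01 ]
16.9667 [0.5076 0.2298 0.0588] phi 16.42 w 0.05963752818122109 F [-0.68  0.11 -0.48] M [-0.019 -0.032  0.01 ] z [-0.0585 -0.0206 -0.9981]
```

View pics/w14.png

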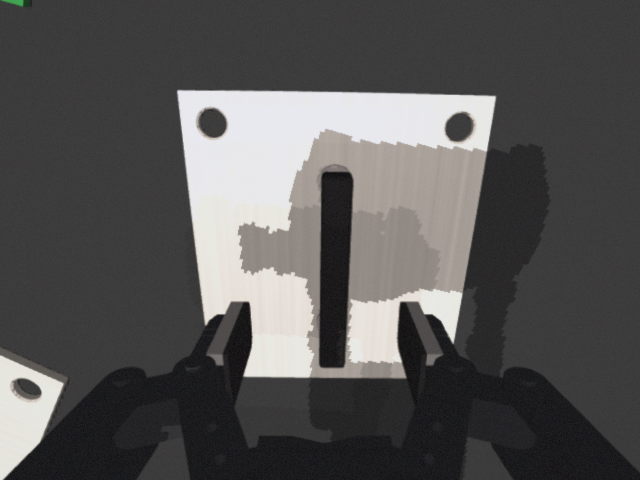

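The bar runs from (337,175) to (332,365) between the pads, whose middle is at about 325, so a small shift in -y will centre it.

>>> {"name": "arm_command", "arguments": {"motion": [[[0.02,-0.06,-0.4],-0.1],[[0.02,-0.06,-0.4],-0.05],[[0,0,-0.35],0],[[0,0,0],0]]}}

```text
time: 17.35
ee_pos: [0.5145, 0.2261, 0.0194]
eef_rot: [0.99, 0.137, -0.025, 0.005]
wrist_force: [-0.1, -0.6, -0.2]
gripper_width: 0.0594
```

```bash
python3 -c "
from h import *
s=st()"
```

```text
17.35 [0.5145 0.2261 0.0194] phi 15.78 tilt [-0.0475 -0.0176] dq [-0.003 -0.047 -0.036 -0.     0.035 -0.005] w 0.0594 F [-0.07 -0.57 -0.22] M [-0.013  0.038  0.033]
```

>>> {"name": "arm_command", "arguments": {"motion": [[[-0.07,-0.02,-0.12],0],[[-0.06,0,-0.08],0],[[0,0,0],0]]}}

```text
time: 17.6
ee_pos: [0.5117, 0.2259, 0.015]
eef_rot: [0.99, 0.138, -0.022, 0.005]
wrist_force: [0.7, -0.6, 0.3]
gripper_width: 0.0597
```

```bash
python3 -c "
from h import *
s=st()"
```

```text
17.6 [0.5117 0.2259 0.015 ] phi 15.83 tilt [-0.0419 -0.0165] dq [-0.001 -0.018 -0.009 -0.001  0.01  -0.003] w 0.0597 F [ 0.7  -0.61  0.28] M [ 0.005 -0.026  0.043]
```

>>> {"name": "arm_command", "arguments": {"motion": [[[-0.06,-0.01,-0.12],0],[[-0.02,0,-0.06],0]]}}

```text
time: 17.77
ee_pos: [0.5099, 0.2259, 0.0097]
eef_rot: [0.99, 0.138, -0.02, 0.005]
wrist_force: [0.0, -0.3, -0.3]
gripper_width: 0.0596
```

```bash
python3 -c "
from h import *
s=st()"
```

```text
17.77 [0.5099 0.2259 0.0097] phi 15.85 tilt [-0.0379 -0.0157] dq [ 0.005  0.013  0.008  0.001 -0.06   0.004] w 0.0596 F [ 0.01 -0.29 -0.25] M [-0.007 -0.035  0.008]
```

>>> {"name": "arm_command", "arguments": {"motion": [[[0,0,0],0],[[0,0,0],0],[[0,0,0],0],[[0,0,0],0],[[0,0,0],0],[[0,0,0],0]], "gripper": 0}}

```text
time: 18.27
ee_pos: [0.51, 0.2262, 0.0103]
eef_rot: [0.99, 0.138, -0.019, 0.005]
wrist_force: [0.3, -0.8, -0.2]
gripper_width: 0.0129
```

```bash
python3 -c "
from h import *
s=st()"
```

```text
18.27 [0.51   0.2262 0.0103] phi 15.87 tilt [-0.0372 -0.0154] dq [-0.     0.001  0.     0.001  0.003 -0.002] w 0.0129 F [ 0.34 -0.76 -0.17] M [-0.007 -0.014 -0.001]
```

>>> {"name": "arm_command", "arguments": {"motion": [[[0,0,0.2],0],[[0,0,0.35],0],[[0,0,0.4],0],[[0,0,0.4],0],[[0,0,0.4],0],[[0,0,0.4],0],[[0,0,0.4],0],[[0,0,0.4],0],[[0,0,0.3],0],[[0,0,0],0]]}}

```text
time: 19.1
ee_pos: [0.5025, 0.2244, 0.1432]
eef_rot: [0.99, 0.138, -0.027, 0.006]
wrist_force: [0.4, 0.3, -2.6]
gripper_width: 0.0132
```

```bash
python3 -c "
from h import *
s=st()
s,p,d=snap('wrist','w15')"
```

```text
19.1 [0.5025 0.2244 0.1432] phi 15.88 tilt [-0.0512 -0.0186] dq [ 0.001  0.004  0.023 -0.001 -0.017  0.001] w 0.0132 F [ 0.43  0.27 -2.59] M [ 0.021 -0.102  0.013]
19.1 [0.5025 0.2244 0.1432] phi 15.88 w 0.013182540645145858 F [ 0.43  0.27 -2.59] M [ 0.021 -0.102  0.013] z [-0.0512 -0.0186 -0.9985]
```

View pics/w15.png

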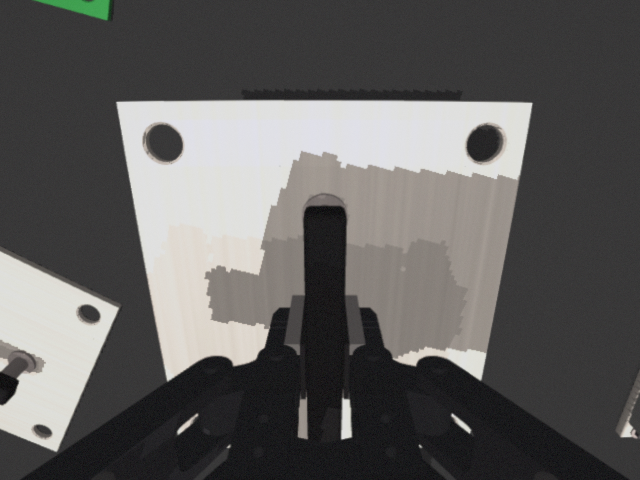

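>>> {"name": "arm_command", "arguments": {"motion": [[[0,-0.3,0.05],0],[[0,-0.6,0.05],0],[[0,-0.6,0.05],0],[[0,-0.6,0.05],0],[[0,-0.6,0],0],[[0,-0.6,0],0],[[0,-0.6,0],0],[[0,-0.3,0],0],[[0,0,0],0]]}}

```text
time: 19.9
ee_pos: [0.4922, 0.0451, 0.1396]
eef_rot: [0.989, 0.14, -0.037, 0.006]
wrist_force: [-0.9, 1.4, -3.3]
gripper_width: 0.0129
```

```bash
python3 -c "
from h import *
s=st()"
```

```text
19.9 [0.4922 0.0451 0.1396] phi 16.07 tilt [-0.072  -0.0213] dq [-0.018  0.004  0.029  0.014 -0.     0.002] w 0.0129 F [-0.93  1.41 -3.3 ] M [ 0.006 -0.105  0.005]
```

>>> {"name": "arm_command", "arguments": {"motion": [[[0,0,0],0],[[0,0,0],0],[[0,0,0],0],[[0,0,0],0]]}}

```text
time: 20.23
ee_pos: [0.4897, 0.0454, 0.1367]
eef_rot: [0.989, 0.139, -0.04, 0.004]
wrist_force: [-0.3, -0.7, -4.0]
gripper_width: 0.0128
```

```bash
python3 -c "
from h import *
s=st();print(s['joints'].round(4),s['effort'].round(3))"
```

```text
20.23 [0.4897 0.0454 0.1367] phi 16.02 tilt [-0.0778 -0.0198] dq [ 0.013  0.003  0.005  0.003 -0.001  0.002] w 0.0128 F [-0.28 -0.73 -4.05] M [ 0.029 -0.124  0.023]
[-0.1346  0.1025  1.8563 -0.0316  1.2574  1.1676] [-3.4500e-01 -3.6029e+01 -3.1714e+01 -1.7100e-01  3.8200e-01 -2.0000e-03]
```

>>> {"name": "arm_command", "arguments": {"motion": [[[0,0,0],0],[[0,0,0],0],[[0,0,0],0],[[0,0,0],0]]}}

```text
time: 20.57
ee_pos: [0.4895, 0.0475, 0.1365]
eef_rot: [0.989, 0.141, -0.04, 0.004]
wrist_force: [-0.7, -0.0, -3.2]
gripper_width: 0.0129
```

```bash
python3 -c "
from h import *
s=st();print(s['joints'].round(4),s['effort'].round(3))"
```

```text
20.57 [0.4895 0.0475 0.1365] phi 16.23 tilt [-0.078  -0.0196] dq [ 0.007  0.001 -0.003  0.001  0.001  0.001] w 0.0129 F [-0.66 -0.03 -3.2 ] M [ 0.081 -0.096 -0.011]
[-0.1306  0.103   1.8562 -0.0311  1.2574  1.1678] [-1.7000e-02 -3.6034e+01 -3.1704e+01 -1.3700e-01  3.8600e-01  0.0000e+00]
```

>>> {"name": "arm_command", "arguments": {"motion": [[[-0.05,0,-0.12],0],[[-0.05,0,-0.12],0],[[-0.05,0,-0.12],0],[[0,0,0],0]]}}

```text
time: 20.9
ee_pos: [0.483, 0.0479, 0.1209]
eef_rot: [0.989, 0.141, -0.04, 0.004]
wrist_force: [-0.2, 0.6, -4.3]
gripper_width: 0.0127
```

```bash
python3 -c "
from h import *
s=st();print(s['joints'].round(4),s['effort'].round(3))"
```

```text
20.9 [0.483  0.0479 0.1209] phi 16.27 tilt [-0.0775 -0.0197] dq [ 0.001 -0.    -0.005  0.    -0.001 -0.001] w 0.0127 F [-0.21  0.61 -4.26] M [ 0.065 -0.051 -0.023]
[-0.1315  0.1073  1.8857 -0.0316  1.2232  1.1674] [-9.3000e-02 -3.6501e+01 -3.2263e+01 -1.4700e-01  1.6400e-01 -1.0000e-03]
```

>>> {"name": "arm_command", "arguments": {"motion": [[[0,0,0.36],0],[[0,0,0],0],[[0,0,0],0]]}}

```text
time: 21.15
ee_pos: [0.4814, 0.048, 0.1336]
eef_rot: [0.989, 0.141, -0.041, 0.004]
wrist_force: [-0.7, 0.4, -2.7]
gripper_width: 0.0128
```

```bash
python3 -c "
from h import *
s=st();print(s['joints'].round(4),s['effort'].round(3))"
```

```text
21.15 [0.4814 0.048  0.1336] phi 16.26 tilt [-0.081  -0.0191] dq [-0.    -0.015 -0.022 -0.     0.002 -0.001] w 0.0128 F [-0.71  0.43 -2.74] M [-0.028 -0.115 -0.006]
[-0.1318  0.0888  1.8782 -0.0312  1.2527  1.1663] [-6.4000e-02 -3.6477e+01 -3.2950e+01 -1.4600e-01  3.1300e-01 -1.0000e-03]
```

Tilt has drifted about 2.4° from the grasp, probably from motion lag. I'll set the cover down on the free bench here, re-grip it flat, and use a shorter, gentler path to the drive.

>>> {"name": "arm_command", "arguments": {"motion": [[[0,0,-0.4],0],[[0,0,-0.4],0],[[0,0,-0.4],0],[[0,0,-0.4],0],[[0,0,-0.4],0],[[0,0,-0.3],0],[[0,0,-0.2],0],[[0,0,0],0]]}}

```text
time: 21.82
ee_pos: [0.4819, 0.0476, 0.0278]
eef_rot: [0.989, 0.141, -0.039, 0.004]
wrist_force: [-0.1, 0.4, -4.5]
gripper_width: 0.0131
```

```bash
python3 -c "
from h import *
s=st()"
```

```text
21.82 [0.4819 0.0476 0.0278] phi 16.21 tilt [-0.0766 -0.0196] dq [ 0.    -0.    -0.003  0.001  0.009 -0.002] w 0.0131 F [-0.14  0.42 -4.55] M [ 0.035 -0.121  0.014]
```

>>> {"name": "arm_command", "arguments": {"motion": [[[0,0,-0.2],0],[[0,0,-0.15],0],[[0,0,0],0]]}}

```text
time: 22.07
ee_pos: [0.4829, 0.0474, 0.0134]
eef_rot: [0.989, 0.141, -0.038, 0.005]
wrist_force: [-0.6, -0.2, -2.9]
gripper_width: 0.0127
```

```bash
python3 -c "
from h import *
s=st()"
```

```text
22.07 [0.4829 0.0474 0.0134] phi 16.21 tilt [-0.0746 -0.0199] dq [-0.001 -0.008 -0.008  0.001  0.011  0.001] w 0.0127 F [-0.64 -0.17 -2.9 ] M [ 0.005 -0.102 -0.05 ]
```

>>> {"name": "arm_command", "arguments": {"motion": [[[0,0,-0.06],0],[[0,0,0],0]]}}

```text
time: 22.23
ee_pos: [0.484, 0.0473, 0.0119]
eef_rot: [0.989, 0.141, -0.038, 0.005]
wrist_force: [-3.0, -0.0, 0.3]
gripper_width: 0.0131
```

>>> {"name": "arm_command", "arguments": {"motion": [[[0,0,0],0],[[0,0,0],0],[[0,0,0],0]], "gripper": 0.35}}

```text
time: 22.48
ee_pos: [0.4865, 0.047, 0.0142]
eef_rot: [0.989, 0.141, -0.035, 0.006]
wrist_force: [1.0, 0.3, 0.2]
gripper_width: 0.0296
```

```bash
python3 -c "
from h import *
s=st()"
```

```text
22.48 [0.4865 0.047  0.0142] phi 16.2 tilt [-0.0677 -0.021 ] dq [ 0.002 -0.009 -0.01  -0.     0.     0.001] w 0.0296 F [0.95 0.28 0.22] M [ 0.016 -0.04  -0.014]
```

>>> {"name": "arm_command", "arguments": {"motion": [[[-0.05,0,-0.07],0],[[-0.04,0,-0.05],0],[[0,0,0],0]]}}

```text
time: 22.73
ee_pos: [0.484, 0.0468, 0.0101]
eef_rot: [0.989, 0.141, -0.034, 0.006]
wrist_force: [0.8, 0.5, -0.1]
gripper_width: 0.0301
```

>>> {"name": "arm_command", "arguments": {"motion": [[[0,0,0],0],[[0,0,0],0],[[0,0,0],0],[[0,0,0],0]], "gripper": 0}}

```text
time: 23.07
ee_pos: [0.4839, 0.0468, 0.0102]
eef_rot: [0.989, 0.141, -0.034, 0.006]
wrist_force: [0.1, 0.2, 0.4]
gripper_width: 0.0128
```

```bash
python3 -c "
from h import *
s=st()
s,p,d=snap('wrist','w16')
s,p,d=snap('top','t16')"
```

```text
23.07 [0.4839 0.0468 0.0102] phi 16.2 tilt [-0.0647 -0.0213] dq [-0.001 -0.    -0.002  0.     0.     0.002] w 0.0128 F [0.13 0.16 0.42] M [ 0.072 -0.005 -0.002]
23.0667 [0.4839 0.0468 0.0102] phi 16.2 w 0.01281963624886256 F [0.13 0.16 0.42] M [ 0.072 -0.005 -0.002] z [-0.0647 -0.0213 -0.9977]
23.1167 [0.4839 0.0469 0.0101] phi 16.2 w 0.01260070310235904 F [-0.41 -0.11 -0.64] M [ 0.051 -0.035 -0.01 ] z [-0.0648 -0.0213 -0.9977]
```

View pics/w16.png

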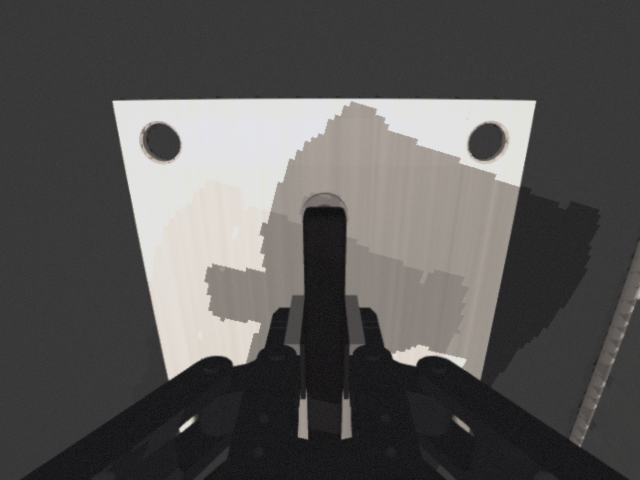

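View pics/t16.png

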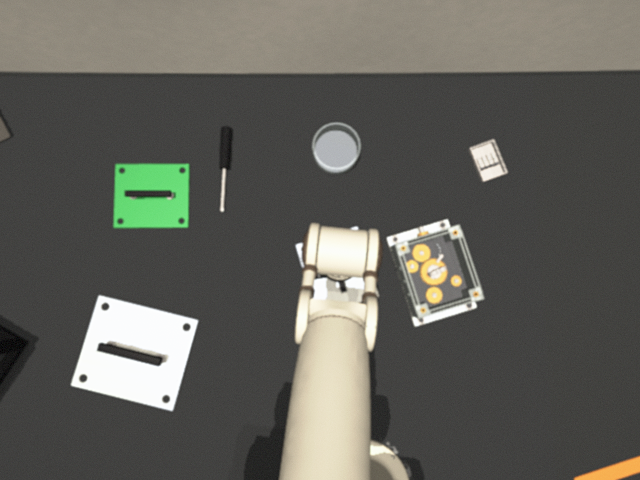

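>>> {"name": "arm_command", "arguments": {"motion": [[[0,0,0.2],0],[[0,0,0.3],0],[[0,0,0.4],0],[[0,0,0.4],0],[[0,0,0.4],0],[[0,0,0.4],0],[[0,0,0.4],0],[[0,0,0.4],0],[[0,0,0.2],0],[[0,0,0.1],0],[[0,0,0],0]]}}

```text
time: 24.08
ee_pos: [0.4756, 0.048, 0.1411]
eef_rot: [0.989, 0.141, -0.041, 0.004]
wrist_force: [-0.3, -0.2, -2.9]
gripper_width: 0.0126
```

```bash
python3 -c "
from h import *
s=st()"
```

```text
24.08 [0.4756 0.048  0.1411] phi 16.23 tilt [-0.0791 -0.0192] dq [-0.002 -0.002  0.014 -0.    -0.005 -0.001] w 0.0126 F [-0.27 -0.17 -2.92] M [ 0.073 -0.103  0.006]
```

>>> {"name": "arm_command", "arguments": {"motion": [[[0,-0.2,0],0],[[0.01,-0.4,0.02],0],[[0.01,-0.4,0.02],0],[[0.01,-0.4,0.02],0],[[0.01,-0.4,0.02],0],[[0.01,-0.4,0.02],0],[[0.01,-0.4,0.02],0],[[0,-0.2,0],0],[[0,0,0],0]]}}

```text
time: 24.83
ee_pos: [0.4706, -0.0705, 0.136]
eef_rot: [0.989, 0.142, -0.049, 0.001]
wrist_force: [0.4, 1.0, -3.1]
gripper_width: 0.0127
```

```bash
python3 -c "
from h import *
s=st()"
```

```text
24.83 [ 0.4706 -0.0705  0.136 ] phi 16.37 tilt [-0.0966 -0.0154] dq [-0.008  0.012  0.013  0.012 -0.001  0.002] w 0.0127 F [ 0.36  1.   -3.1 ] M [ 0.045 -0.119  0.074]
```

>>> {"name": "arm_command", "arguments": {"motion": [[[0,-0.2,0.02],0],[[0.03,-0.4,0.03],0],[[0.03,-0.4,0.03],0],[[0.03,-0.4,0.03],0],[[0.03,-0.4,0.02],0],[[0.03,-0.4,0.02],0],[[0.03,-0.2,0],0],[[0,-0.05,0],0],[[0,0,0],0]]}}

```text
time: 25.58
ee_pos: [0.4751, -0.1692, 0.1378]
eef_rot: [0.988, 0.145, -0.052, -0.003]
wrist_force: [-0.0, 0.3, -3.7]
gripper_width: 0.0131
```

```bash
python3 -c "
from h import *
s=st()"
```

```text
25.58 [ 0.4751 -0.1692  0.1378] phi 16.71 tilt [-0.1043 -0.0098] dq [0.002 0.008 0.003 0.008 0.001 0.002] w 0.0131 F [-0.03  0.28 -3.72] M [-0.006 -0.108 -0.007]
```

>>> {"name": "arm_command", "arguments": {"motion": [[[0,0,0],1],[[0,0,0],1],[[0,0,0],1],[[0,0,0],1],[[0,0,0],1],[[0,0,0],1],[[0,0,0],1],[[0,0,0],1]]}}

```text
time: 26.25
ee_pos: [0.4737, -0.1603, 0.1352]
eef_rot: [0.87, 0.491, -0.052, 0.012]
wrist_force: [0.7, 0.2, -3.0]
gripper_width: 0.0127
```

```bash
cat >> h.py <<'E'
G=R.from_quat([0,0,0,1])
def lev(ref):  # cover normal in world given gripper rot at grasp (cover flat then)
    s=env.get_state(); rel=R.from_quat(s['eef_rot'])*R.from_quat(ref).inv()
    n=rel.as_matrix()[:,2]; M=rel.as_matrix()
    print(round(s['time'],2),s['ee_pos'].round(4),'cover normal tilt xy',n[:2].round(4),'deg',np.degrees(np.arccos(n[2])).round(2),'dyaw',np.degrees(np.arctan2(M[1,0],M[0,0])).round(2),'F',s['wrist_force'].round(2),'w',round(s['gripper_width'],4)); return s
E
python3 -c "
from h import *
s,_,_=pickle.load(open('w16.pkl','rb')); print(s['eef_rot'])
s=lev(s['eef_rot']);st()"
```

```text
[ 0.98944413  0.14084627 -0.03357014  0.00597336]
26.25 [ 0.4737 -0.1603  0.1352] cover normal tilt xy [0.0446 0.0125] deg 2.65 dyaw 42.6 F [ 0.67  0.18 -3.02] w 0.0127
26.25 [ 0.4737 -0.1603  0.1352] phi 58.93 tilt [-0.0777 -0.0719] dq [ 0.046 -0.08   0.096 -0.038 -0.106 -1.039] w 0.0127 F [ 0.67  0.18 -3.02] M [ 0.083 -0.057  0.039]
```

>>> {"name": "arm_command", "arguments": {"motion": [[[0,0,0],-1],[[0,0,0],-1],[[0,0,0],-1],[[0,0,0],-1],[[0,0,0],-1],[[0,0,0],-1],[[0,0,0],-1],[[0,0,0],-0.8],[[0,0,0],0]]}}

```text
time: 27.0
ee_pos: [0.4715, -0.1477, 0.1327]
eef_rot: [0.985, 0.164, -0.053, -0.011]
wrist_force: [-0.8, 0.6, -3.3]
gripper_width: 0.0125
```

```bash
python3 -c "
from h import *
s,_,_=pickle.load(open('w16.pkl','rb'))
s=lev(s['eef_rot']);st()"
```

```text
27.0 [ 0.4715 -0.1477  0.1327] cover normal tilt xy [ 0.0453 -0.0283] deg 3.06 dyaw 2.68 F [-0.8   0.61 -3.31] w 0.0125
27.0 [ 0.4715 -0.1477  0.1327] phi 19.04 tilt [-0.1089  0.004 ] dq [ 0.022 -0.005  0.012  0.     0.001 -0.045] w 0.0125 F [-0.8   0.61 -3.31] M [ 0.011 -0.115  0.034]
```

>>> {"name": "arm_command", "arguments": {"motion": [[[0,0,-0.4],0],[[0,0,-0.1],0],[[0,0,0],0]]}}

```text
time: 27.25
ee_pos: [0.4718, -0.1456, 0.1126]
eef_rot: [0.984, 0.168, -0.053, -0.011]
wrist_force: [-0.1, 0.9, -2.8]
gripper_width: 0.0131
```

```bash
python3 -c "
from h import *
s,_,_=pickle.load(open('w16.pkl','rb'))
s=lev(s['eef_rot']);st()"
```

```text
27.25 [ 0.4718 -0.1456  0.1126] cover normal tilt xy [ 0.0448 -0.0285] deg 3.05 dyaw 3.12 F [-0.11  0.91 -2.77] w 0.0131
27.25 [ 0.4718 -0.1456  0.1126] phi 19.48 tilt [-0.1082  0.0037] dq [ 0.013  0.006  0.024  0.001  0.007 -0.015] w 0.0131 F [-0.11  0.91 -2.77] M [-0.007 -0.124  0.004]
```

>>> {"name": "arm_command", "arguments": {"motion": [[[0.06,-0.25,0],-0.2],[[0.06,-0.25,0],-0.2],[[0.06,-0.2,0],-0.25]]}}

```text
time: 27.5
ee_pos: [0.479, -0.1733, 0.1129]
eef_rot: [0.989, 0.141, -0.053, -0.013]
wrist_force: [-0.4, 0.2, -2.8]
gripper_width: 0.0129
```

```bash
python3 -c "
from h import *
s,_,_=pickle.load(open('w16.pkl','rb'))
s=lev(s['eef_rot']);st()"
```

```text
27.5 [ 0.479  -0.1733  0.1129] cover normal tilt xy [ 0.0443 -0.0321] deg 3.14 dyaw -0.04 F [-0.36  0.23 -2.85] w 0.0129
27.5 [ 0.479  -0.1733  0.1129] phi 16.32 tilt [-0.109   0.0108] dq [-0.151  0.154 -0.195  0.012  0.032  0.121] w 0.0129 F [-0.36  0.23 -2.85] M [-0.014 -0.056 -0.006]
```

>>> {"name": "arm_command", "arguments": {"motion": [[[0,0,0],0],[[0,0,0],0],[[0,0,0],0],[[0,0,0],0]]}}

```text
time: 27.83
ee_pos: [0.4807, -0.1776, 0.1146]
eef_rot: [0.989, 0.138, -0.052, -0.012]
wrist_force: [0.2, -0.2, -3.1]
gripper_width: 0.0129
```

```bash
python3 -c "
from h import *
s,_,_=pickle.load(open('w16.pkl','rb'))
s=lev(s['eef_rot']);st();print(s['effort'].round(3),s['joints'].round(3))"
```

```text
27.83 [ 0.4807 -0.1776  0.1146] cover normal tilt xy [ 0.0411 -0.03  ] deg 2.92 dyaw -0.35 F [ 0.15 -0.24 -3.11] w 0.0129
27.83 [ 0.4807 -0.1776  0.1146] phi 16.01 tilt [-0.1059  0.009 ] dq [-0.002  0.    -0.004  0.001  0.003 -0.001] w 0.0129 F [ 0.15 -0.24 -3.11] M [-0.026 -0.101  0.039]
[-1.7000e-01 -3.9373e+01 -3.1125e+01 -2.4200e-01  4.6700e-01  1.0000e-03] [-0.56   0.202  1.794 -0.051  1.241  0.752]
```

>>> {"name": "arm_command", "arguments": {"motion": [[[0.85,-0.5,0.1],0],[[0,0,0],0],[[0,0,0],0]]}}

```text
time: 28.08
ee_pos: [0.5091, -0.1933, 0.1113]
eef_rot: [0.988, 0.139, -0.059, -0.018]
wrist_force: [-0.8, 0.6, -4.3]
gripper_width: 0.0128
```

```bash
python3 -c "
from h import *
s,_,_=pickle.load(open('w16.pkl','rb'))
s=lev(s['eef_rot']);print(s['joints'].round(4))"
```

```text
28.08 [ 0.5091 -0.1933  0.1113] cover normal tilt xy [ 0.0562 -0.0398] deg 3.95 dyaw -0.28 F [-0.76  0.58 -4.26] w 0.0128
[-0.5574  0.2964  1.6884 -0.0503  1.27    0.7523]
```

>>> {"name": "arm_command", "arguments": {"motion": [[[-0.2,0.1,0],0],[[-0.2,0.1,0],0],[[-0.2,0.1,0],0],[[-0.2,0.1,0],0],[[0,0,0],0],[[0,0,0],0]]}}

```text
time: 28.58
ee_pos: [0.4758, -0.176, 0.1127]
eef_rot: [0.988, 0.139, -0.057, -0.016]
wrist_force: [0.4, -0.4, -3.0]
gripper_width: 0.0126
```

```bash
python3 -c "
from h import *
s,_,_=pickle.load(open('w16.pkl','rb'))
s=lev(s['eef_rot']);print(s['joints'].round(4))"
```

```text
28.58 [ 0.4758 -0.176   0.1127] cover normal tilt xy [ 0.0521 -0.0373] deg 3.67 dyaw -0.2 F [ 0.39 -0.38 -2.95] w 0.0126
[-0.5628  0.2018  1.7994 -0.0513  1.2485  0.7468]
```

>>> {"name": "arm_command", "arguments": {"motion": [[[-0.85,0.5,0.1],0],[[0,0,0],0],[[0,0,0],0]]}}

```text
time: 28.83
ee_pos: [0.4361, -0.1523, 0.1118]
eef_rot: [0.988, 0.139, -0.061, -0.02]
wrist_force: [0.3, -0.4, -3.1]
gripper_width: 0.0129
```

```bash
python3 -c "
from h import *
s,_,_=pickle.load(open('w16.pkl','rb'))
s=lev(s['eef_rot']);print(s['joints'].round(4))"
```

```text
28.83 [ 0.4361 -0.1523  0.1118] cover normal tilt xy [ 0.0615 -0.0433] deg 4.32 dyaw -0.17 F [ 0.29 -0.43 -3.15] w 0.0129
[-0.5653  0.0996  1.9175 -0.0516  1.2437  0.7445]
```

>>> {"name": "arm_command", "arguments": {"motion": [[[0.2,-0.1,0],0],[[0.2,-0.1,0],0],[[0.2,-0.1,0],0],[[0.2,-0.1,0],0],[[0,0,0],0],[[0,0,0],0]]}}

```text
time: 29.33
ee_pos: [0.477, -0.1732, 0.1153]
eef_rot: [0.988, 0.139, -0.057, -0.017]
wrist_force: [0.2, -1.2, -3.7]
gripper_width: 0.0128
```

```bash
python3 -c "
from h import *
s,_,_=pickle.load(open('w16.pkl','rb'))
s=lev(s['eef_rot']);print(s['joints'].round(4))"
```

```text
29.33 [ 0.477  -0.1732  0.1153] cover normal tilt xy [ 0.0524 -0.038 ] deg 3.71 dyaw -0.19 F [ 0.24 -1.17 -3.66] w 0.0128
[-0.5574  0.1991  1.7967 -0.0501  1.2547  0.7513]
```

>>> {"name": "arm_command", "arguments": {"motion": [[[0.15,-0.08,0],0],[[0.15,-0.08,0],0],[[0.15,-0.08,0],0],[[0.15,-0.08,0],0],[[-0.15,0.08,0],0],[[-0.15,0.08,0],0],[[-0.15,0.08,0],0],[[-0.15,0.08,0],0],[[0,0,0],0]]}}

```text
time: 30.08
ee_pos: [0.4782, -0.174, 0.1155]
eef_rot: [0.988, 0.139, -0.057, -0.016]
wrist_force: [-0.2, -0.0, -4.2]
gripper_width: 0.013
```

```bash
python3 -c "
from h import *
s,_,_=pickle.load(open('w16.pkl','rb'))
s=lev(s['eef_rot']);print(s['joints'].round(4))"
```

```text
30.08 [ 0.4782 -0.174   0.1155] cover normal tilt xy [ 0.0522 -0.0378] deg 3.69 dyaw -0.19 F [-0.25 -0.01 -4.15] w 0.013
[-0.5574  0.202   1.7928 -0.0502  1.2554  0.7513]
```

Slow rows (≤0.2) leave the tilt alone, while fast ones change it. I'll go back to free bench, re-level by re-gripping, and then move only slowly.

>>> {"name": "arm_command", "arguments": {"motion": [[[0,0.2,0.15],0],[[0,0.4,0.15],0],[[0,0.5,0.1],0],[[0,0.5,0.05],0],[[0,0.5,0.05],0],[[0,0.5,0.05],0],[[0,0.5,0.05],0],[[0,0.5,0],0],[[0,0.5,0],0],[[0,0.5,0],0],[[0,0.5,0],0],[[0,0.2,0],0],[[0,0,0],0]]}}

```text
time: 31.17
ee_pos: [0.4751, 0.0536, 0.1479]
eef_rot: [0.989, 0.139, -0.053, -0.016]
wrist_force: [-0.0, 0.1, -3.7]
gripper_width: 0.013
```

```bash
python3 -c "
from h import *
s,_,_=pickle.load(open('w16.pkl','rb'))
s=lev(s['eef_rot']);st()"
```

```text
31.17 [0.4751 0.0536 0.1479] cover normal tilt xy [ 0.0442 -0.038 ] deg 3.34 dyaw -0.25 F [-0.02  0.1  -3.7 ] w 0.013
31.17 [0.4751 0.0536 0.1479] phi 16.13 tilt [-0.1089  0.0169] dq [ 0.014 -0.015  0.005 -0.007  0.003 -0.003] w 0.013 F [-0.02  0.1  -3.7 ] M [-0.053 -0.086  0.011]
```

>>> {"name": "arm_command", "arguments": {"motion": [[[0,0,-0.4],0],[[0,0,-0.4],0],[[0,0,-0.4],0],[[0,0,-0.4],0],[[0,0,-0.4],0],[[0,0,-0.4],0],[[0,0,-0.4],0],[[0,0,-0.2],0],[[0,0,-0.15],0],[[0,0,0],0]]}}

```text
time: 32.0
ee_pos: [0.4779, 0.0477, 0.0219]
eef_rot: [0.989, 0.139, -0.048, -0.012]
wrist_force: [-1.3, 0.3, -3.7]
gripper_width: 0.0127
```

```bash
python3 -c "
from h import *
s,_,_=pickle.load(open('w16.pkl','rb'))
s=lev(s['eef_rot']);st()"
```

```text
32.0 [0.4779 0.0477 0.0219] cover normal tilt xy [ 0.0345 -0.0321] deg 2.7 dyaw -0.31 F [-1.32  0.27 -3.74] w 0.0127
32.0 [0.4779 0.0477 0.0219] phi 16.04 tilt [-0.0992  0.0111] dq [-0.008 -0.011 -0.014 -0.001  0.014 -0.003] w 0.0127 F [-1.32  0.27 -3.74] M [ 0.056 -0.138  0.03 ]
```

>>> {"name": "arm_command", "arguments": {"motion": [[[0,0,-0.2],0],[[0,0,-0.1],0]]}}

```text
time: 32.17
ee_pos: [0.4798, 0.0471, 0.0113]
eef_rot: [0.989, 0.138, -0.047, -0.012]
wrist_force: [-3.8, 2.0, 3.7]
gripper_width: 0.0131
```

>>> {"name": "arm_command", "arguments": {"motion": [[[0,0,0],0],[[0,0,0],0],[[0,0,0],0]], "gripper": 0.45}}

```text
time: 32.42
ee_pos: [0.4821, 0.0467, 0.0129]
eef_rot: [0.989, 0.138, -0.045, -0.011]
wrist_force: [-0.7, 0.5, 0.3]
gripper_width: 0.0383
```

```bash
python3 -c "
from h import *
st()"
```

```text
32.42 [0.4821 0.0467 0.0129] phi 16.02 tilt [-0.0915  0.0097] dq [ 0.001 -0.01  -0.014  0.     0.003 -0.   ] w 0.0383 F [-0.66  0.54  0.32] M [ 0.041 -0.022 -0.027]
```

>>> {"name": "arm_command", "arguments": {"motion": [[[0,0,0.5],0],[[0,0,0.8],0],[[0,0,0.8],0.5],[[0,0,0.4],1],[[0,0,0],1],[[0,0,0],1],[[0,0,0],1],[[0,0,0],1],[[0,0,0],1],[[0,0,0],1],[[0,0,0],1],[[0,0,0],1],[[0,0,0],1],[[0,0,0],1],[[0,0,0],1],[[0,0,0],1],[[0,0,0],1],[[0,0,0],1],[[0,0,0],1],[[0,0,0],1]]}}

```text
time: 34.08
ee_pos: [0.4926, 0.0461, 0.1352]
eef_rot: [0.589, 0.807, -0.024, 0.029]
wrist_force: [0.8, -0.1, -1.3]
gripper_width: 0.0382
```

>>> {"name": "arm_command", "arguments": {"motion": [[[0,0,0],1],[[0,0,0],1],[[0,0,0],1],[[0,0,0],1],[[0,0,0],1],[[0,0,0],1],[[0,0,0],1],[[0,0,0],1],[[0,0,0],1],[[0,0,0],1],[[0,0,0],1],[[0,0,0],1],[[0,0,0],1],[[0,0,0],1],[[0,0,0],1],[[0,0,0],1],[[0,0,0],0.5],[[0,0,0],0]]}}

```text
time: 35.58
ee_pos: [0.5004, 0.0457, 0.1504]
eef_rot: [-0.129, 0.99, 0.007, 0.05]
wrist_force: [1.4, -0.5, 0.8]
gripper_width: 0.0386
```

```bash
python3 -c "
from h import *
st()"
```

```text
35.58 [0.5004 0.0457 0.1504] phi -165.1 tilt [0.0969 0.0261] dq [ 0.    -0.012 -0.005 -0.001  0.001  0.025] w 0.0386 F [ 1.41 -0.49  0.8 ] M [-0.015  0.079 -0.007]
```

>>> {"name": "arm_command", "arguments": {"motion": [[[-0.9,0,0],0],[[0,0,0],0],[[0.9,0,0],0],[[0,0,0],0],[[-0.9,0,0],0],[[0,0,0],0],[[0,0,0],0]]}}

```text
time: 36.17
ee_pos: [0.4532, 0.0477, 0.1403]
eef_rot: [-0.125, 0.991, 0.01, 0.038]
wrist_force: [1.3, -1.0, 0.3]
gripper_width: 0.038
```

```bash
python3 -c "
from h import *
st()"
```

```text
36.17 [0.4532 0.0477 0.1403] phi -165.65 tilt [0.0739 0.0292] dq [ 0.006 -0.051  0.1   -0.006  0.05   0.006] w 0.038 F [ 1.32 -0.99  0.28] M [-0.019 -0.016  0.029]
```

>>> {"name": "arm_command", "arguments": {"motion": [[[0.9,0,0],0],[[0,0,0],0],[[-0.9,0,0],0],[[0,0,0],0],[[0.9,0,0],0],[[0,0,0],0],[[-0.9,0,0],0],[[0,0,0],0],[[0.9,0,0],0],[[0,0,0],0],[[-0.9,0,0],0],[[0,0,0],0],[[0.7,0,0],0],[[0,0,0],0],[[0,0,0],0]]}}

```text
time: 37.42
ee_pos: [0.4652, 0.0516, 0.1245]
eef_rot: [-0.12, 0.992, 0.015, 0.019]
wrist_force: [-0.5, -1.2, -0.4]
gripper_width: 0.0384
```

```bash
python3 -c "
from h import *
s,p,d=snap('wrist','w17');st()"
```

```text
37.4167 [0.4652 0.0516 0.1245] phi -166.18 w 0.03836813007115423 F [-0.54 -1.19 -0.38] M [-0.071 -0.017  0.004] z [ 0.0336  0.0348 -0.9988]
37.47 [0.4657 0.0514 0.1249] phi -166.19 tilt [0.0351 0.0345] dq [-0.    -0.017  0.007  0.001 -0.002 -0.004] w 0.0385 F [-0.37 -0.76  0.38] M [-0.03   0.056  0.03 ]
```

View pics/w17.png

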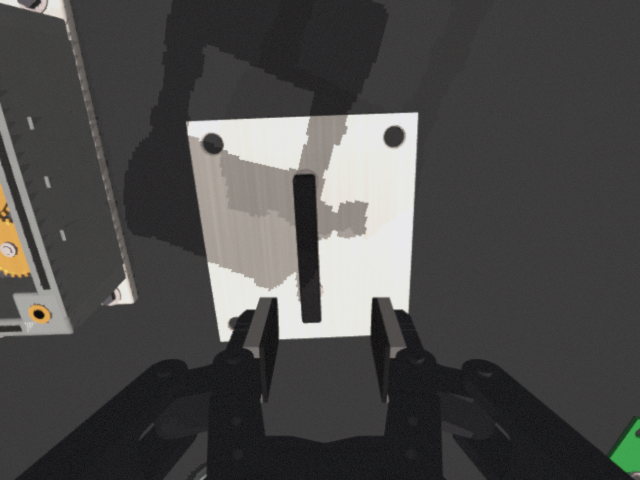

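The cover lies flat with holes at (213,143) and (394,136), and the bar runs from (304,178) to (312,320). The drive is clear of it on the left.

Run:
```python
from h import *
s,p,d=pickle.load(open("w17.pkl","rb"))
H=onplane("wrist",[(213,143),(394,136)],.004,s)[:,:2];B=onplane("wrist",[(304,179),(312,319)],.034,s)[:,:2]
print(H,np.linalg.norm(H[0]-H[1]),B,B.mean(0),np.linalg.norm(B[0]-B[1]))
v=H[0]-H[1];yaw=np.degrees(np.arctan2(v[1],v[0]));print(yaw+90, yaw-90)
n=np.array([-v[1],v[0]])/np.linalg.norm(v)
for k in(1,-1):print(H.mean(0)+k*.07*n)
```

```text
[[ 0.42909741 -0.02761522]
 [ 0.39670746  0.08655574]] 0.11867652578390389 [[0.43178675 0.0347085 ]
 [0.52627264 0.06189243]] [0.4790297  0.04830046] 0.09831861008454587
15.83847605045736 -164.16152394954264
[0.48024488 0.0485751 ]
[0.34555999 0.01036542]
```

>>> {"name": "arm_command", "arguments": {"motion": [[[0.1,-0.03,-0.3],0.2],[[0.1,-0.03,-0.35],0.2],[[0.1,-0.02,-0.35],0],[[0.07,0,-0.35],0],[[0,0,-0.35],0],[[0,0,-0.35],0],[[0,0,-0.3],0],[[0,0,0],0]]}}

```text
time: 38.13
ee_pos: [0.4863, 0.0471, 0.0367]
eef_rot: [-0.138, 0.99, 0.012, 0.028]
wrist_force: [-0.1, -0.2, 0.4]
gripper_width: 0.0388
```

```bash
python3 -c "
from h import *
st()"
```

```text
38.13 [0.4863 0.0471 0.0367] phi -164.11 tilt [0.0529 0.0321] dq [-0.    -0.038 -0.017 -0.     0.028  0.003] w 0.0388 F [-0.13 -0.21  0.38] M [0.015 0.013 0.015]
```

>>> {"name": "arm_command", "arguments": {"motion": [[[-0.08,0.02,-0.3],0],[[-0.08,0,-0.3],0],[[-0.04,0,-0.15],0],[[0,0,0],0]]}}

```text
time: 38.47
ee_pos: [0.4809, 0.0474, 0.0104]
eef_rot: [-0.138, 0.99, 0.011, 0.032]
wrist_force: [-0.0, 0.7, -0.0]
gripper_width: 0.0384
```

```bash
python3 -c "
from h import *
st()"
```

```text
38.47 [0.4809 0.0474 0.0104] phi -164.11 tilt [0.0601 0.0308] dq [-0.001 -0.024 -0.013  0.001  0.014  0.002] w 0.0384 F [-0.03  0.69 -0.  ] M [-0.058  0.027 -0.011]
```

>>> {"name": "arm_command", "arguments": {"motion": [[[0,0,0],0],[[0,0,0],0],[[0,0,0],0],[[0,0,0],0],[[0,0,0],0]], "gripper": 0}}

```text
time: 38.88
ee_pos: [0.4826, 0.0472, 0.0134]
eef_rot: [-0.138, 0.99, 0.01, 0.034]
wrist_force: [-0.6, 0.5, -3.5]
gripper_width: 0.0126
```

```bash
python3 -c "
from h import *
s,p,d=snap('wrist','w18');st()"
```

```text
38.8833 [0.4826 0.0472 0.0134] phi -164.1 w 0.012580260907039308 F [-0.63  0.55 -3.47] M [-0.031  0.084 -0.008] z [ 0.0638  0.0301 -0.9975]
38.93 [0.4826 0.0472 0.0133] phi -164.1 tilt [0.0637 0.0301] dq [-0.     0.004  0.001  0.002 -0.002 -0.   ] w 0.0129 F [-0.62  0.07 -3.82] M [-0.076  0.013  0.04 ]
```

>>> {"name": "arm_command", "arguments": {"motion": [[[0,0,0.15],0],[[0,0,0.25],0],[[0,0,0.25],0],[[0,0,0.25],0],[[0,0,0.25],0],[[0,0,0.25],0],[[0,0,0.25],0],[[0,0,0.25],0],[[0,0,0.25],0],[[0,0,0.25],0],[[0,0,0.2],0],[[0,0,0.1],0],[[0,0,0],0]]}}

```text
time: 40.02
ee_pos: [0.4826, 0.0473, 0.1367]
eef_rot: [-0.139, 0.99, 0.01, 0.036]
wrist_force: [0.3, 0.2, -3.0]
gripper_width: 0.0126
```

```bash
python3 -c "
from h import *
s,_,_=pickle.load(open('w18.pkl','rb'))
s=lev(s['eef_rot']);st()"
```

```text
40.02 [0.4826 0.0473 0.1367] cover normal tilt xy [-0.0056  0.0012] deg 0.33 dyaw 0.02 F [ 0.26  0.22 -2.96] w 0.0126
40.02 [0.4826 0.0473 0.1367] phi -164.07 tilt [0.0694 0.0289] dq [-0.001 -0.012 -0.002 -0.     0.002  0.001] w 0.0126 F [ 0.26  0.22 -2.96] M [-0.008  0.037 -0.01 ]
```

>>> {"name": "arm_command", "arguments": {"motion": [[[0,-0.15,0],0],[[0,-0.25,0],0],[[0,-0.25,0],0],[[0,-0.25,0],0],[[0,-0.25,0],0],[[0,-0.25,0],0],[[0,-0.25,0],0],[[0,-0.25,0],0],[[0,-0.25,0],0],[[0,-0.25,0],0],[[0,-0.25,0],0],[[0,-0.25,0],0]]}}

```text
time: 41.02
ee_pos: [0.4799, -0.0808, 0.1337]
eef_rot: [-0.138, 0.99, 0.01, 0.034]
wrist_force: [-0.2, -0.3, -4.1]
gripper_width: 0.0125
```

```bash
python3 -c "
from h import *
s,_,_=pickle.load(open('w18.pkl','rb'))
s=lev(s['eef_rot']);st()"
```

```text
41.02 [ 0.4799 -0.0808  0.1337] cover normal tilt xy [0.0002 0.0002] deg 0.01 dyaw -0.01 F [-0.21 -0.34 -4.13] w 0.0125
41.02 [ 0.4799 -0.0808  0.1337] phi -164.11 tilt [0.0637 0.0299] dq [-0.269  0.064 -0.065  0.013  0.015 -0.269] w 0.0125 F [-0.21 -0.34 -4.13] M [-0.072  0.102  0.029]
```

Level to 0.01°. Continuing slowly.

>>> {"name": "arm_command", "arguments": {"motion": [[[0,-0.25,0],0],[[0,-0.25,0],0],[[0,-0.25,0],0],[[0,-0.25,0],0],[[0,-0.25,0],0],[[0,-0.25,0],0],[[0,-0.25,0],0],[[0,-0.2,0],0],[[0,-0.1,0],0],[[0,0,0],0]]}}

```text
time: 41.85
ee_pos: [0.48, -0.1744, 0.1339]
eef_rot: [-0.137, 0.99, 0.01, 0.034]
wrist_force: [0.3, -0.2, -3.1]
gripper_width: 0.0127
```

```bash
python3 -c "
from h import *
s,_,_=pickle.load(open('w18.pkl','rb'))
s=lev(s['eef_rot']);s,p,d=snap('wrist','w19');s,p,d=snap('scene','s19');st()"
```

```text
41.85 [ 0.48   -0.1744  0.1339] cover normal tilt xy [-0.0006  0.0011] deg 0.07 dyaw -0.12 F [ 0.26 -0.21 -3.05] w 0.0127
41.85 [ 0.48   -0.1744  0.1339] phi -164.22 w 0.012743016350294158 F [ 0.26 -0.21 -3.05] M [-0.012  0.033  0.013] z [ 0.0645  0.0288 -0.9975]
41.9 [ 0.4799 -0.174   0.1338] phi -164.21 w 0.012769242951228976 F [-0.61 -0.46 -3.31] M [-0.017  0.126  0.022] z [ 0.0644  0.0291 -0.9975]
41.95 [ 0.4799 -0.1734  0.1338] phi -164.18 tilt [0.0643 0.0294] dq [ 0.014 -0.006  0.009  0.002  0.002  0.003] w 0.0122 F [-0.07  0.63 -2.21] M [-0.05   0.063 -0.005]
```

View pics/w19.png

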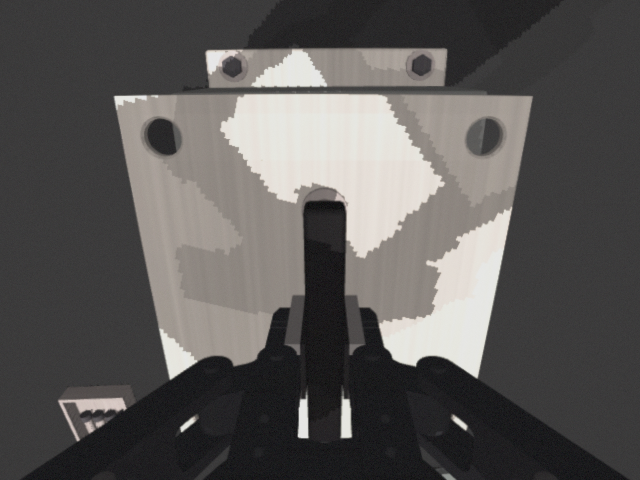

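View pics/s19.png

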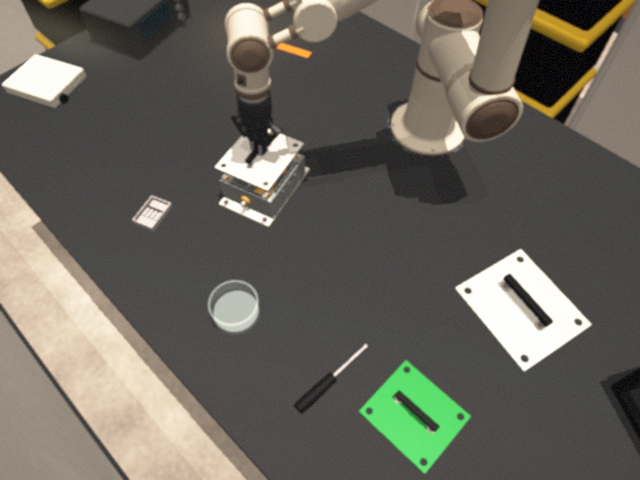

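The cover hangs just above the drive. I'll fit the plate's plane from the wrist depth and get the hole positions.

```bash
cat >> h.py <<'E'
def plane(tag,boxes):
    s,p,d=pickle.load(open(tag+".pkl","rb")); m,K,D=cam("wrist");o,r=pose("wrist",s)
    L=[]
    for u0,u1,v0,v1 in boxes:
        v,u=np.mgrid[v0:v1,u0:u1];q=cv2.undistortPoints(np.c_[u.ravel(),v.ravel()].astype(float).reshape(-1,1,2),K,D).reshape(-1,2)
        z=d[v0:v1,u0:u1].ravel();X=o+(np.c_[q,np.ones(len(q))]*z[:,None])@r.T;L.append(X[z>0])
    X=np.vstack(L);c=np.median(X,0);A=np.c_[X[:,:2]-c[:2],np.ones(len(X))]
    k=np.linalg.lstsq(A,X[:,2],rcond=None)[0];e=X[:,2]-A@k;g=abs(e)<.003;k=np.linalg.lstsq(A[g],X[g,2],rcond=None)[0]
    return c,k,e.std(),s
E
python3 - <<'E'
from h import *
b=[(200,280,110,290),(360,440,110,290),(200,440,105,150),(180,230,250,320),(430,470,200,320)]
for t in("w16","w18","w19"):
    c,k,e,s=plane(t,b);
    for cc in [(.4802,.0475) if t!='w19' else (.478,-.1716)]:
        print(t,"height at centre",(k[:2]@(np.array(cc)-c[:2])+k[2]).round(4),"slope",k[:2].round(4),e.round(4),'tcp',s['ee_pos'].round(4))
s,p,d=pickle.load(open("w19.pkl","rb"))
cv2.imwrite("pics/w19h.png",np.hstack([cv2.resize(p[105:170,130:195],None,fx=6,fy=6,interpolation=cv2.INTER_CUBIC),cv2.resize(p[105:170,452:517],None,fx=6,fy=6,interpolation=cv2.INTER_CUBIC)]))
E
```

```text
w16 height at centre 0.0029 slope [ 0.0017 -0.0006] 0.0006 tcp [0.4839 0.0468 0.0102]
w18 height at centre 0.0038 slope [-0.0013  0.0041] 0.0006 tcp [0.4826 0.0472 0.0134]
w19 height at centre 0.1244 slope [-0.0005  0.0031] 0.0006 tcp [ 0.48   -0.1744  0.1339]
```

View pics/w19h.png

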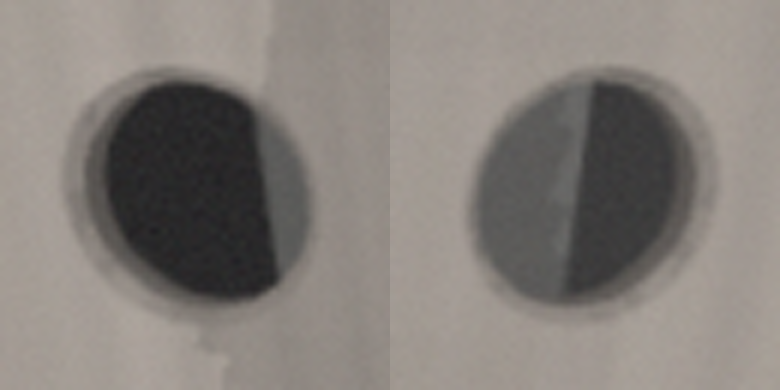

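Run:
```python
from h import *
s,p,d=pickle.load(open("w19.pkl","rb"))
H=onplane("wrist",[(161.5,137),(485.8,137.2)],.125,s)[:,:2];v=H[0]-H[1];n=np.array([-v[1],v[0]])/np.linalg.norm(v)
print(H,np.linalg.norm(v),"yaw",np.degrees(np.arctan2(v[1],v[0]))+90,"centre",H.mean(0)+.07*n,'tcp',s['ee_pos'][:2])
# housing wall edges in holes: predicted outer edge lines y=+-75 at x=-70.. rim z=.08, for drive centre c
for c in((.478,-.1716),(.4777,-.1695),(.4782,-.1726)):
    a=np.radians(16.2);r=np.array([[np.cos(a),-np.sin(a)],[np.sin(a),np.cos(a)]])
    P=np.array([(-70,-75),(-85,-75),(-70,75),(-85,75)])/1000
    W=np.c_[P@r.T+c,np.full(4,.08)]
    print(c,proj("wrist",W,s).round(1).tolist())
```

```text
[[ 0.42732513 -0.24996804]
 [ 0.39490229 -0.13490372]] 0.1195451281998429 yaw 15.736782440684351 centre [ 0.47848996 -0.17345059] tcp [ 0.47995395 -0.17443126]
(0.478, -0.1716) [[168.4, 124.1], [163.5, 90.8], [482.8, 121.8], [487.3, 88.7]]
(0.4777, -0.1695) [[172.8, 124.6], [168.1, 91.4], [487.0, 122.5], [491.6, 89.4]]
(0.4782, -0.1726) [[166.2, 123.9], [161.3, 90.6], [480.7, 121.6], [485.2, 88.5]]
```

>>> {"name": "arm_command", "arguments": {"motion": [[[0,0.03,-0.15],0.08],[[0,0.03,-0.2],0],[[0,0,-0.2],0],[[0,0,-0.1],0],[[0,0,0],0]]}}

```text
time: 42.37
ee_pos: [0.4794, -0.1683, 0.1045]
eef_rot: [-0.143, 0.989, 0.011, 0.033]
wrist_force: [0.1, -0.4, -4.3]
gripper_width: 0.0125
```

```bash
python3 -c "
from h import *
s,_,_=pickle.load(open('w18.pkl','rb'))
s=lev(s['eef_rot']);st()"
```

```text
42.37 [ 0.4794 -0.1683  0.1045] cover normal tilt xy [ 0.0006 -0.0009] deg 0.06 dyaw 0.51 F [ 0.08 -0.42 -4.33] w 0.0125
42.37 [ 0.4794 -0.1683  0.1045] phi -163.59 tilt [0.063  0.0316] dq [ 0.007  0.007  0.01   0.001 -0.001  0.   ] w 0.0125 F [ 0.08 -0.42 -4.33] M [-0.011  0.108 -0.018]
```

>>> {"name": "arm_command", "arguments": {"motion": [[[0,-0.06,-0.03],-0.03],[[0,0,0],0],[[0,0,0],0]]}}

```text
time: 42.62
ee_pos: [0.4789, -0.1701, 0.1021]
eef_rot: [-0.142, 0.989, 0.012, 0.033]
wrist_force: [0.0, -0.8, -3.0]
gripper_width: 0.0125
```

Run:
```python
from h import *
s,_,_=pickle.load(open('w18.pkl','rb'))
lev(s['eef_rot']);s,p,d=snap('wrist','w20');st()
b=[(200,280,110,290),(360,440,110,290),(200,440,105,150),(180,230,250,320),(430,470,200,320)]
c,k,e,s=plane("w20",b);print("top face",(k[:2]@(np.array([.478,-.1716])-c[:2])+k[2]).round(4),"slope",k[:2].round(4))
cv2.imwrite("pics/w20h.png",np.hstack([cv2.resize(p[105:170,130:195],None,fx=6,fy=6,interpolation=cv2.INTER_CUBIC),cv2.resize(p[105:170,452:517],None,fx=6,fy=6,interpolation=cv2.INTER_CUBIC)]))
```

```text
42.62 [ 0.4789 -0.1701  0.1021] cover normal tilt xy [ 0.0023 -0.0021] deg 0.18 dyaw 0.39 F [ 0.02 -0.81 -2.99] w 0.0125
42.6167 [ 0.4789 -0.1701  0.1021] phi -163.72 w 0.012502594945223561 F [ 0.02 -0.81 -2.99] M [-0.027  0.083  0.027] z [ 0.0613  0.0327 -0.9976]
42.67 [ 0.4789 -0.1702  0.1022] phi -163.72 tilt [0.0614 0.0325] dq [ 0.002 -0.005 -0.003  0.    -0.     0.001] w 0.0127 F [ 0.27 -0.65 -3.27] M [ 0.024  0.114 -0.016]
top face 0.0925 slope [-0.0037  0.0067]
```

View pics/w20h.png

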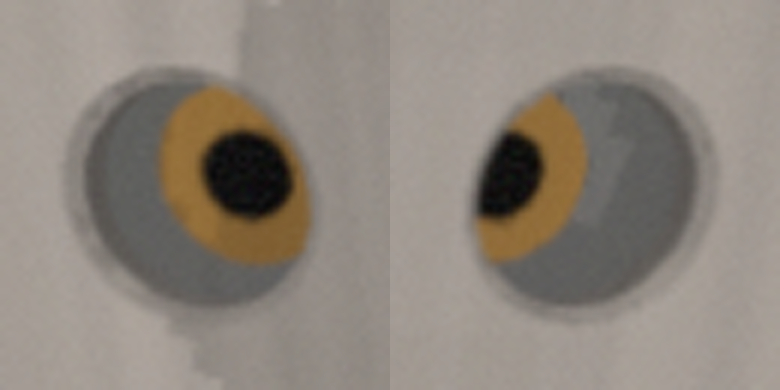

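View pics/w20.png

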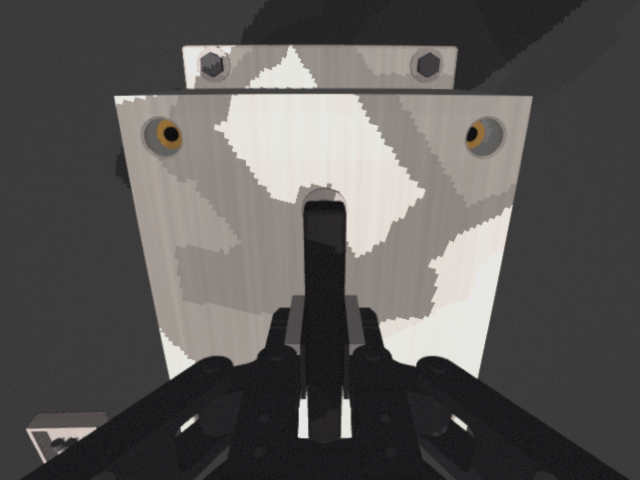

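Both far inserts show through the holes, with threads at about (171.3,133.8) and (470,134). Comparing thread and hole positions in this same view:

Run:
```python
from h import *
s,p,d=pickle.load(open("w20.pkl","rb"))
T=onplane("wrist",[(171.3,133.8),(470.,133.8)],.08,s)[:,:2]
H=onplane("wrist",[(161.5,137),(485.8,137.2)],.0930,s)[:,:2]
print(T,np.linalg.norm(T[0]-T[1]),H,np.linalg.norm(H[0]-H[1]))
print("hole-thread mm",(H-T)*1000)
for v in(T[0]-T[1],H[0]-H[1]):print(np.degrees(np.arctan2(v[1],v[0]))+90)
```

```text
[[ 0.4278998  -0.24694728]
 [ 0.39439969 -0.13196597]] 0.11976209434911235 [[ 0.42695797 -0.24613931]
 [ 0.39350168 -0.13107373]] 0.11983075542239971
hole-thread mm [[-0.94183262  0.8079757 ]
 [-0.89800949  0.89224087]]
16.243624275908758
16.212237023881315
```

>>> {"name": "arm_command", "arguments": {"motion": [[[0.02,-0.02,0.02],0],[[0,0,0],0],[[0,0,0],0],[[0,0,0],0]]}}

```text
time: 43.0
ee_pos: [0.4806, -0.1718, 0.1042]
eef_rot: [-0.142, 0.989, 0.011, 0.034]
wrist_force: [0.0, -0.2, -3.1]
gripper_width: 0.0124
```

Run:
```python
from h import *
s,_,_=pickle.load(open('w18.pkl','rb'))
lev(s['eef_rot']);s,p,d=snap('wrist','w21');snap('scene','s21');st()
b=[(200,280,110,290),(360,440,110,290),(200,440,105,150),(180,230,250,320),(430,470,200,320)]
c,k,e,s=plane("w21",b);print("top face",(k[:2]@(np.array([.478,-.1716])-c[:2])+k[2]).round(4),"slope",k[:2].round(4))
cv2.imwrite("pics/w21h.png",np.hstack([cv2.resize(p[105:170,130:195],None,fx=6,fy=6,interpolation=cv2.INTER_CUBIC),cv2.resize(p[105:170,452:517],None,fx=6,fy=6,interpolation=cv2.INTER_CUBIC)]))
i=cv2.imread('pics/s21.png');cv2.imwrite('pics/s21c.png',cv2.resize(i[90:240,180:340],None,fx=4,fy=4,interpolation=cv2.INTER_CUBIC))
```

```text
43.0 [ 0.4806 -0.1718  0.1042] cover normal tilt xy [ 0.0003 -0.0006] deg 0.04 dyaw 0.37 F [ 0.05 -0.22 -3.13] w 0.0124
43.0 [ 0.4806 -0.1718  0.1042] phi -163.73 w 0.012420006210822704 F [ 0.05 -0.22 -3.13] M [-0.007  0.072  0.004] z [ 0.0633  0.0312 -0.9975]
43.05 [ 0.4806 -0.1717  0.1042] phi -163.73 w 0.012679667375629854 F [-0.2   0.44 -3.72] M [-0.004  0.071  0.011] z [ 0.0633  0.0312 -0.9975]
43.1 [ 0.4805 -0.1717  0.1041] phi -163.73 tilt [0.0632 0.0313] dq [ 0.     0.002  0.004 -0.001 -0.001  0.003] w 0.013 F [-0.   -0.28 -3.53] M [-0.088  0.017 -0.022]
top face 0.0946 slope [-0.0016  0.0051]
```

View pics/w21h.png

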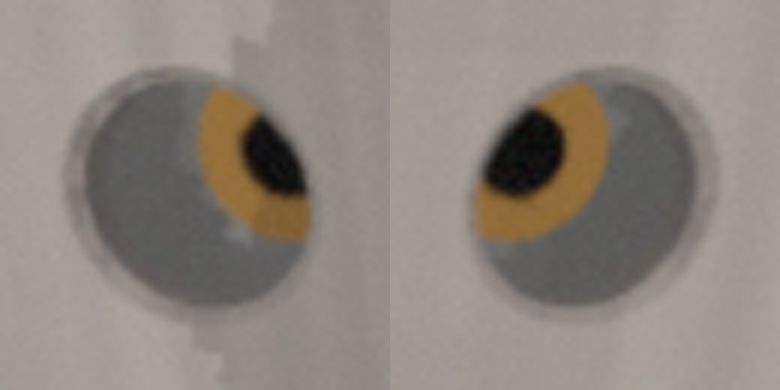

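View pics/s21c.png

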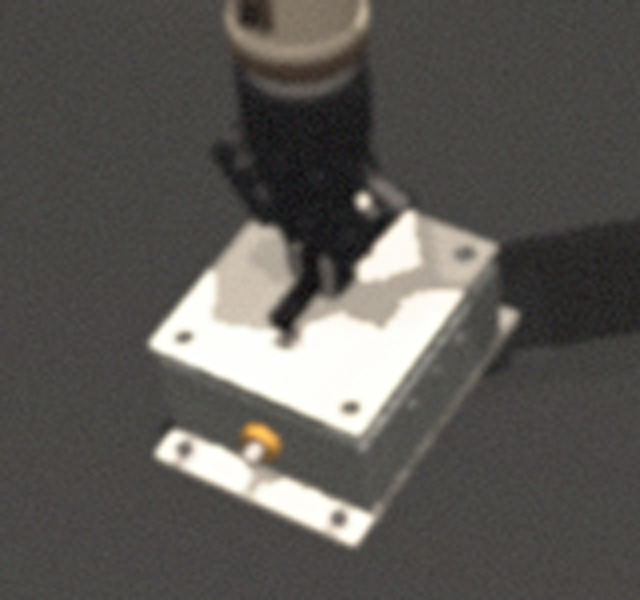

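>>> {"name": "arm_command", "arguments": {"motion": [[[-0.01,0.01,0],0],[[0,0,0],0],[[0,0,0],0]]}}

```text
time: 43.35
ee_pos: [0.48, -0.1712, 0.1041]
eef_rot: [-0.142, 0.989, 0.011, 0.033]
wrist_force: [-0.5, -0.6, -2.6]
gripper_width: 0.013
```

Run:
```python
from h import *
s,_,_=pickle.load(open('w18.pkl','rb'))
lev(s['eef_rot']);s,p,d=snap('wrist','w22');st()
b=[(200,280,110,290),(360,440,110,290),(200,440,105,150),(180,230,250,320),(430,470,200,320)]
c,k,e,s=plane("w22",b);print("top face",(k[:2]@(np.array([.478,-.1716])-c[:2])+k[2]).round(4),"slope",k[:2].round(4))
T=np.array([[.4278998,-.24694728],[.39439969,-.13196597]])
H=onplane("wrist",[(161.5,137),(485.8,137.2)],k[2]*0+.0948,s)[:,:2]
print((H-T)*1000)
cv2.imwrite("pics/w22h.png",np.hstack([cv2.resize(p[105:170,130:195],None,fx=6,fy=6,interpolation=cv2.INTER_CUBIC),cv2.resize(p[105:170,452:517],None,fx=6,fy=6,interpolation=cv2.INTER_CUBIC)]))
```

```text
43.35 [ 0.48   -0.1712  0.1041] cover normal tilt xy [ 0.0005 -0.0008] deg 0.05 dyaw 0.38 F [-0.52 -0.57 -2.65] w 0.013
43.35 [ 0.48   -0.1712  0.1041] phi -163.73 w 0.013022143515642903 F [-0.52 -0.57 -2.65] M [-0.039  0.047  0.016] z [ 0.0632  0.0313 -0.9975]
43.4 [ 0.48   -0.1712  0.1041] phi -163.73 tilt [0.0631 0.0313] dq [-0.001  0.003 -0.    -0.     0.     0.001] w 0.013 F [-0.23  0.23 -2.94] M [ 0.007  0.04  -0.008]
top face 0.0946 slope [-0.0018  0.0054]
[[ 0.24107644 -0.34452027]
 [ 0.25897379 -0.17435154]]
```

View pics/w22h.png

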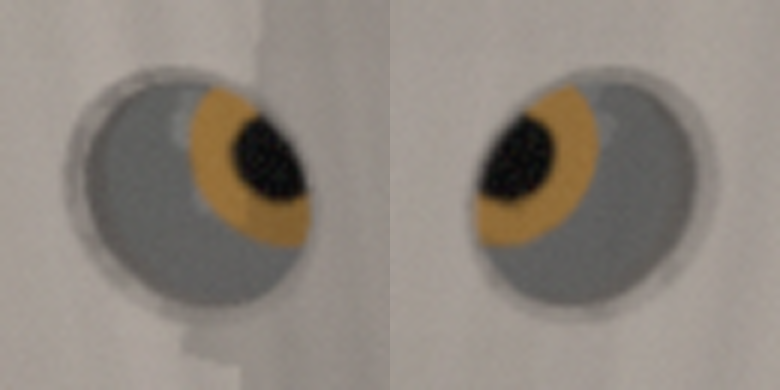

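The holes are aligned to about 0.4 mm, the cover is level and its underside is about 11 mm above the rim. Handing in.

```bash
python3 -c "
from plant import sign_off
print(sign_off())"
```

```text
the job is handed in; nothing more can be done
None
```

The key is wound to its stop, and the arm is holding the cover level over the housing with its holes lined up. I handed it in at about 43 s of the 67 s allowed.

- **Key:** I wound it clockwise in one grip. At the stop, the winding torque jumped from about 0.15 to 1.0 N m. After I let go, the wing lay at -67.5°, against the -67.4° expected at 4.6 rad.
- **Cover choice:** I took the smaller white cover and left the green one and the larger white one alone.
- **Carrying the cover:** Fast moves tilted the gripper by about 3°. I set the cover down on clear bench twice, re-gripped it flat, and carried it slowly the last time. It is turned the other way in the gripper from the first pick-up, not on the drive.
- **Last checks:**
  - The two holes visible in the wrist view are within about 0.4 mm of their threads, and the yaw matches to about 0.1°. The other two were hidden by the gripper.
  - The underside is about 11 mm above the rim.
  - By the arm's pose the tilt is 0.05°. The depth picture suggests about 0.3°, which is probably depth error.
- **Camera disagreement:** The top and wrist cameras differed by about 3 mm on where the drive sits in y. I aligned holes and threads within the one wrist view, so this largely cancels out.
- **Other items:** The cover never touched the housing; its underside stayed above the rim throughout. In a scene picture taken shortly before the final lowering, the dish, screwdriver and screw tray were where they started.

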